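# Make a coolant pump drawer safe and open its pressure tank

### The arm

A 6-joint arm with a two-finger parallel gripper is mounted at the origin on the work surface. World frame = base frame: x ahead of the robot, y to its left, z up, the work surface at z = 0. Lengths are in mm, angles in rad, forces in N, time in s.
With the tool pointing down it reaches from about 350 to 875 mm from the base axis. Payload 4.2 kg.
Tool frame: the origin (TCP) lies at the very end of the fingers, on their centre line; the grasp point (between the pads) lies 19 mm behind it; z points along the fingers, y is the direction in which the jaws open and shut (so a half turn about z gives the same grasp; the last joint's range is limited). The gripper opens to 85 mm and grips with 20 to 120 N. Pads are 22 mm wide; open, the fingers measure 114 mm over their backs; the gripper's body (76 mm by 85 mm) begins 54 mm behind the grasp point. The pads swing forward as they close: fully open they stand 13 mm farther back than shut.
Start: joints at [1.564, 0.385, 0.008, 0, -1.194, -0.259], TCP at [164.144, 603.039, 231.312] pointing down, gripper open.
Joint ranges: [-3.14, 3.14], [-1.21, 2.06], [-1.07, 1.41], [-3.16, 2.05], [-2.99, -0.16], [-3.1, 3.1]. Speed limits (rad/s): [2.79, 2.79, 3.14, 3.14, 3.14, 3.14].

### API

Orientations are given as a unit quaternion [x, y, z, w].
In Python, from bench import arm gives the robot as it stands.
- The arm moves only by the tool apply_moves, never from a script. Its argument "plan" is one flat list of numbers, 5 for each row, row after row: the gripper's target within -1 to 1 (shut at 1, half-way at 0, fully open at -1), then the shift along the world's x, y, z in m, then the turn about the world's z in degrees. A call has 1 to 8 rows; each row is the pose to reach, as a shift and turn from the pose commanded when the call began; what a row does not reach only later rows make up. A row lasts 1/12 s, in which the tool goes at most 41.7 mm and 7.16 degrees, less where a joint would pass 70% of its speed; a pose out of reach is approached as far as the arm can. A call with a gripper value outside its range is refused whole. The fingers move at their own pace and stop on an object; the grip force is fixed at half the most. Time passes only in rows, so rows that repeat a pose let the fingers close. It gives the time, the measured TCP pose, the force and the opening at its end, in the units of the state.
- arm.read_state(): the state, without advancing time (a new reading comes with each control period).
- arm.get_image(name): name is "scene" or "top" or "wrist"; returns a dict with "color" (384x512x3 uint8, red, green, blue), "range_z" (384x512 float32, mm along the optical axis (not along the pixel's ray), 0 where there is no reading), "camera_matrix" (3x3 intrinsics, pixels), "camera_from_world" (4x4, takes a point from world to camera coordinates); the wrist camera has in their place "mount" (4x4, takes a point from camera to tool coordinates, whose origin is the TCP and whose axes are the flange's). Camera axes: x right, y down, z forward; pixel columns grow to the right and rows downward; lengths in mm; the calibration is good to about 2 mm. A picture is of the moment at which its call begins: read the wrist's pose just before it.
- arm.job_done(): hands the job in, once; it reports no verdict.
The state is a dict: "clock": time; "joints": joint angles; "joint_vel": joint speeds; "joint_efforts": joint torques, N m; "position": TCP position; "ee_rot": TCP orientation; "contact_force": force on the tool from outside, world axes, zero at the start; "wrist_torque": the same for the moment, N m; "gripper_width": finger opening in mm.
Only numpy, scipy, OpenCV 4.12 (cv2) and the standard library are available. Lean on these libraries where they do the work, as an engineer would, in place of code of your own. Each camera call takes 0.05 s, during which the arm holds its last target.

### The job

Make this coolant pump drawer safe for service: first turn the red isolator off, then pull every fuse carrier that is fitted and put it in the blue bin. Only after that open the coolant tank: turn the pressure cap anticlockwise to its first stop and leave it there about two seconds to vent, then press it down, turn it on past the stop until it springs up, lift it off and stand it upright, grip bar up, in the steel tray. Leave the isolator off, the fuses in the bin and the other things on the bench where they are.

Things in the scene. Friction and masses are not known exactly. Their poses are not given: they have to be found in the camera images.
- unit: the coolant pump drawer, a fixed white box, 240 (x) x 360 (y) mm, deck 55 mm above the bench. Origin: centre of its underside; z up, -x its front, +y the end with the white coolant tank (65 mm high). On the deck behind the fuses: a dark pump motor at x 48 to 92, y -42 to 48, top at 101 mm; a yellow plate with the red isolator at x 55, y -115
- fuse_base (a point): centre of the top of the black fuse base on the drawer's deck, 87 mm above the bench, axes as the drawer's; 35 mm wide (x), 240 long (y). Four sockets in a row at x = 0, y = -90, -30, 30, 90 mm. A grey strip behind it (x 17 to 34 mm, 8 mm lower) houses the detent springs
- isolator (a joint): the red isolator handle, turning about a vertical axis on the drawer: 0 = on (handle along the drawer's x axis), grows anticlockwise seen from above to 1.047 rad (60 degrees) = fully off, against an end stop. It needs about 0.12 N m and stays where it is left
- isolator_grip (a point): on the isolator's axis, at the height to grip its handle: the handle is an upright bar 60 long, 16 thick, its top 10 mm above this point, its foot (a round flange of 48 mm diameter) 18 mm below it. The bar's length is this point's x axis, its thickness the y axis
- fuse0: pull-out fuse carrier, 70 g, at first in socket 0 (may be absent). Origin: centre of its flange's underside, on the fuse base. Above: orange flange 24 (x) x 48 (y) x 6 mm, then orange pull grip 14 (x) x 38 (y), z 6 to 36 mm. Below: grey body 16 x 40 mm, down to z -28, 1.5 mm play in the socket. A sprung detent holds it: pull straight up; it yields at roughly 10 N within 8 mm, is clear after 28 mm
- fuse1: pull-out fuse carrier, 70 g, at first in socket 1 (may be absent). Origin: centre of its flange's underside, on the fuse base. Above: orange flange 24 (x) x 48 (y) x 6 mm, then orange pull grip 14 (x) x 38 (y), z 6 to 36 mm. Below: grey body 16 x 40 mm, down to z -28, 1.5 mm play in the socket. A sprung detent holds it: pull straight up; it yields at roughly 10 N within 8 mm, is clear after 28 mm
- fuse2: pull-out fuse carrier, 70 g, at first in socket 2 (may be absent). Origin: centre of its flange's underside, on the fuse base. Above: orange flange 24 (x) x 48 (y) x 6 mm, then orange pull grip 14 (x) x 38 (y), z 6 to 36 mm. Below: grey body 16 x 40 mm, down to z -28, 1.5 mm play in the socket. A sprung detent holds it: pull straight up; it yields at roughly 10 N within 8 mm, is clear after 28 mm
- fuse3: pull-out fuse carrier, 70 g, at first in socket 3 (may be absent). Origin: centre of its flange's underside, on the fuse base. Above: orange flange 24 (x) x 48 (y) x 6 mm, then orange pull grip 14 (x) x 38 (y), z 6 to 36 mm. Below: grey body 16 x 40 mm, down to z -28, 1.5 mm play in the socket. A sprung detent holds it: pull straight up; it yields at roughly 10 N within 8 mm, is clear after 28 mm
- cap: black pressure cap, 80 mm diameter, 54 mm high, 120 g. Origin: centre of the foot of its steel stem; z up. Stem 26 mm diameter, from 0 to 20 mm, with a bar-shaped lug 52 mm long (x) x 9 wide x 5 high at its foot; disc 80 mm diameter from 20 to 28 mm; on it a grip bar 66 (x) x 14 (y) mm, from 28 to 54 mm. A white stripe on top of the bar marks its +x end
- cap_mark (a point): point on top of the cap's grip bar on the white stripe, 30 mm from the axis towards the cap's +x
- neck (a point): centre of the filler neck's rim, 97 mm above the bench, axes as the drawer's. The cap's angle is that of its x axis from this x axis, anticlockwise from above: locked at 8 to 15 degrees (red mark), first stop 45 (yellow mark), open 90 to 92 against the end stop (green mark). Locked, the cap's origin is 11 mm below the rim; it must rise 11 mm to be out
- cap_seat (a joint): the sprung seat under the cap in the neck (m): 0 with the cap locked or at the first stop (spring pushes up with 8 N), grows as the cap is pressed down: 0.006 (12 N) clears the first stop, at 0.009 (14 N) the cap meets the rim. -0.007 when the cap is off, or turned to open and let up, for then it springs up 7 mm and lifts off
- bin: loose blue open bin, 140 (x) x 180 (y) x 55 mm high, walls and floor 5 mm, 350 g. Origin: centre of its underside
- tray: loose square steel tray, 116 x 116 x 16 mm high, walls and floor 3 mm. Origin: centre of its underside
- jar: closed jar, 52 mm diameter, 85 mm high, a bystander. Origin: centre of its underside
- tape: green ring of 90 mm diameter, 22 mm high, lying flat, a bystander. Origin: centre of its underside
- driver: screwdriver lying on the bench, a bystander
- spanner: spanner lying on the bench, a bystander
- meter: hand-held meter, 150 x 78 x 34 mm, lying on the bench, a bystander
There are look-alikes about, which are no part of the job. What is meant by the cap is not green, pink or turquoise, and is the smaller of those in its own colour.

How it is judged (in metres and radians):
On the way, in this order (a step that is already met when the one before it is completed fails the run):
1. the isolator is turned fully off (value of joint isolator above 0.95 rad), for 0.2 s.
2. every fitted fuse carrier lies in the blue bin, the cap still locked (x of fuse0 in the frame of bin between -0.068 and 0.068 m and y of fuse0 in the frame of bin between -0.088 and 0.088 m and z of fuse0 in the frame of bin between 0 and 0.065 m and linear speed of each of fuse0, fuse1, fuse2, fuse3 below 0.03 m/s and x of fuse1 in the frame of bin between -0.068 and 0.068 m and y of fuse1 in the frame of bin between -0.088 and 0.088 m and z of fuse1 in the frame of bin between 0 and 0.065 m and x of fuse2 in the frame of bin between -0.068 and 0.068 m and y of fuse2 in the frame of bin between -0.088 and 0.088 m and z of fuse2 in the frame of bin between 0 and 0.065 m and x of fuse3 in the frame of bin between -0.068 and 0.068 m and y of fuse3 in the frame of bin between -0.088 and 0.088 m and z of fuse3 in the frame of bin between 0 and 0.065 m and value of joint isolator above 0.95 rad and y of cap_mark in the frame of neck below 0.015 m and horizontal distance between cap and neck below 0.006 m), for 0.3 s.
3. the cap stands at its first stop, 38 to 53 degrees, and vents for 1.5 s (horizontal distance between cap and neck below 0.006 m and y of cap_mark in the frame of neck between 0.01848 and 0.024 m and x of cap_mark in the frame of neck above 0.012 m and z of cap in the frame of neck between -0.0155 and -0.0085 m), for 1.5 s.
4. the cap, pressed and turned past the stop, has sprung up in the neck (horizontal distance between cap and neck below 0.006 m and angle between the x axis of cap and the y axis of neck, either way round below 0.2 rad and z of cap in the frame of neck above -0.0075 m), for 0.1 s.
At the end, for the whole second after the job is handed in: the isolator is off (above 0.95 rad), every fitted fuse carrier is at rest inside the blue bin, and the cap stands at rest on the floor of the steel tray, upright within 0.2 rad and within 35 mm of its centre (value of joint isolator above 0.95 rad and x of fuse0 in the frame of bin between -0.068 and 0.068 m and y of fuse0 in the frame of bin between -0.088 and 0.088 m and z of fuse0 in the frame of bin between 0 and 0.065 m and linear speed of each of fuse0, fuse1, fuse2, fuse3, cap below 0.03 m/s and x of fuse1 in the frame of bin between -0.068 and 0.068 m and y of fuse1 in the frame of bin between -0.088 and 0.088 m and z of fuse1 in the frame of bin between 0 and 0.065 m and x of fuse2 in the frame of bin between -0.068 and 0.068 m and y of fuse2 in the frame of bin between -0.088 and 0.088 m and z of fuse2 in the frame of bin between 0 and 0.065 m and x of fuse3 in the frame of bin between -0.068 and 0.068 m and y of fuse3 in the frame of bin between -0.088 and 0.088 m and z of fuse3 in the frame of bin between 0 and 0.065 m and horizontal distance between cap and tray below 0.035 m and z of cap in the frame of tray between 0 and 0.012 m and angle between cap's own z axis and vertical below 0.2 rad); the robot touches nothing.
It fails at once if a fuse carrier is drawn while the isolator is still on (value of joint isolator below 0.9 rad and z of any of fuse0, fuse1, fuse2, fuse3 in the frame of unit above 0.097 m).
It fails at once if a bystander is shifted by more than 30 mm (distance of any of jar, tape, driver, spanner, meter from where it was at the start of the episode above 0.03 m).
Of fuse0, fuse1, fuse2, fuse3 only 2 to 4 are there at a start; the rules pass over those that are not, and their reading is None.
At some moment in a run one of bin may be knocked a few centimetres aside while the robot is not near it.
Once in a run the grip may slacken for a moment while it holds something.
It also fails if it takes over 210 s, if anything falls off the work surface, if the arm or the gripper's body presses on something with over 40 N, if the wrist force passes 120 N, or if a joint passes its speed limit or range.

## Working session

There is one attempt and no reset: what is moved stays moved. The work goes in short steps, Python scripts to look and compute and a tool call to move; the robot and the scene stay as the last step left them, time stands still between calls to the robot, and variables do not carry over. Pictures are saved under pics/ and viewed, and the job is handed in when it is done.

Besides the shell and the picture viewer there is one more tool, called after "Emit:" by a JSON object that holds its "op" and its "data", one argument or row to a line. apply_moves: Moves the arm, as the interface text tells. Its arguments: {"type":"object","properties":{"plan":{"type":"array","items":{"type":"number"}}},"required":["plan"]}

```bash
mkdir -p pics; ls; cat > h.py <<'E'
import numpy as np, cv2
from bench import arm
from scipy.spatial.transform import Rotation as R
def save(n,name,scale=1.5,crop=None):
    s=arm.read_state(); im=arm.get_image(n); c=im["color"][:,:,::-1]
    if crop: c=c[crop[1]:crop[3],crop[0]:crop[2]]
    cv2.imwrite("pics/"+name,cv2.resize(c,None,fx=scale,fy=scale,interpolation=cv2.INTER_CUBIC)); im["state"]=s; return im
def T(im):
    if "camera_from_world" in im: return np.linalg.inv(im["camera_from_world"])
    s=im["state"]; W=np.eye(4); W[:3,:3]=R.from_quat(s["ee_rot"]).as_matrix(); W[:3,3]=s["position"]
    return W@im["mount"]
def cloud(im):
    z=im["range_z"].astype(float); K=np.array(im["camera_matrix"]); v,u=np.mgrid[:z.shape[0],:z.shape[1]]
    P=np.stack([(u-K[0,2])/K[0,0]*z,(v-K[1,2])/K[1,1]*z,z,np.ones_like(z)],-1)
    P=(P@T(im).T)[...,:3]; P[z<=0]=np.nan; return P
def st():
    s=arm.read_state(); print({k:np.round(s[k],3).tolist() for k in s})
E
python3 - <<'E'
from h import *
st()
for n in("scene","top","wrist"):
    im=save(n,n+"0.png"); print(n,im["camera_matrix"],T(im).round(2)[:3])
st()
E
```

```text
pics
{'clock': 0.0, 'joints': [1.564, 0.386, 0.007, -0.0, -1.194, -0.259], 'joint_vel': [-0.001, -0.0, -0.001, -0.0, 0.001, -0.001], 'joint_efforts': [-0.0, -39.229, 18.84, 4.186, -0.005, -0.0], 'position': [163.995, 602.504, 230.217], 'ee_rot': [0.991, -0.133, -0.0, 0.001], 'contact_force': [-0.212, 0.283, -0.33], 'wrist_torque': [0.045, 0.005, -0.003], 'gripper_width': 85.015}
scene [[405.32974341   0.         254.13852765]
 [  0.         405.32974341 192.33308119]
 [  0.           0.           1.        ]] [[-8.2000e-01  4.5000e-01 -3.5000e-01  9.6606e+02]
 [ 5.7000e-01  6.6000e-01 -4.8000e-01  5.9681e+02]
 [ 2.0000e-02 -6.0000e-01 -8.0000e-01  1.1598e+03]]
top [[444.88651556   0.         258.78018867]
 [  0.         444.88651556 185.46505404]
 [  0.           0.           1.        ]] [[-1.0000e-02 -9.9000e-01  1.5000e-01  3.0793e+02]
 [-1.0000e+00  1.0000e-02 -2.0000e-02 -1.0350e+01]
 [ 2.0000e-02 -1.5000e-01 -9.9000e-01  1.5077e+03]]
wrist [[282.55090669   0.         259.49099304]
 [  0.         282.55090669 191.7433242 ]
 [  0.           0.           1.        ]] [[-2.6000e-01 -9.1000e-01 -3.1000e-01  2.4430e+02]
 [-9.6000e-01  2.5000e-01  8.0000e-02  5.8258e+02]
 [ 0.0000e+00  3.2000e-01 -9.5000e-01  3.7333e+02]]
{'clock': 0.15, 'joints': [1.564, 0.385, 0.007, -0.0, -1.194, -0.259], 'joint_vel': [0.001, -0.001, 0.004, 0.002, -0.001, -0.0], 'joint_efforts': [-0.0, -39.268, 18.858, 4.189, -0.003, -0.0], 'position': [164.052, 602.647, 230.478], 'ee_rot': [0.991, -0.133, -0.0, 0.001], 'contact_force': [-0.163, -0.216, -0.462], 'wrist_torque': [0.083, -0.026, -0.029], 'gripper_width': 85.609}
```

View pics/top0.png

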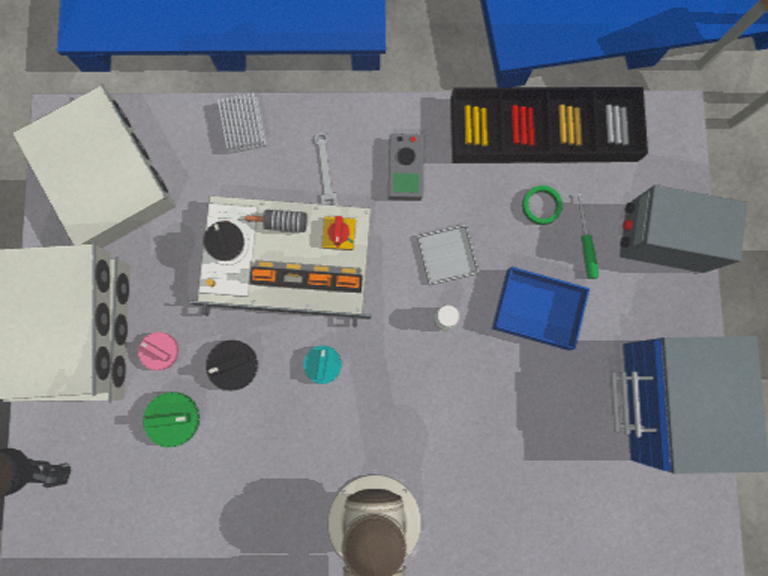

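View pics/scene0.png

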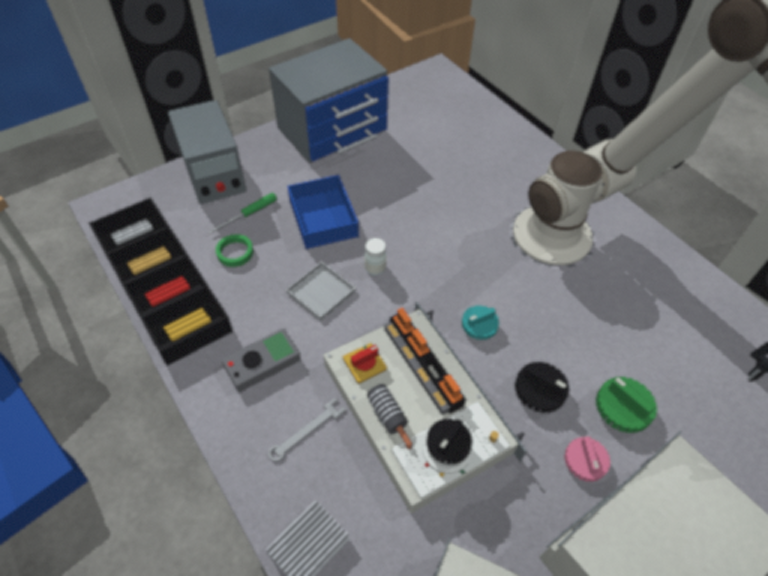

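View pics/wrist0.png

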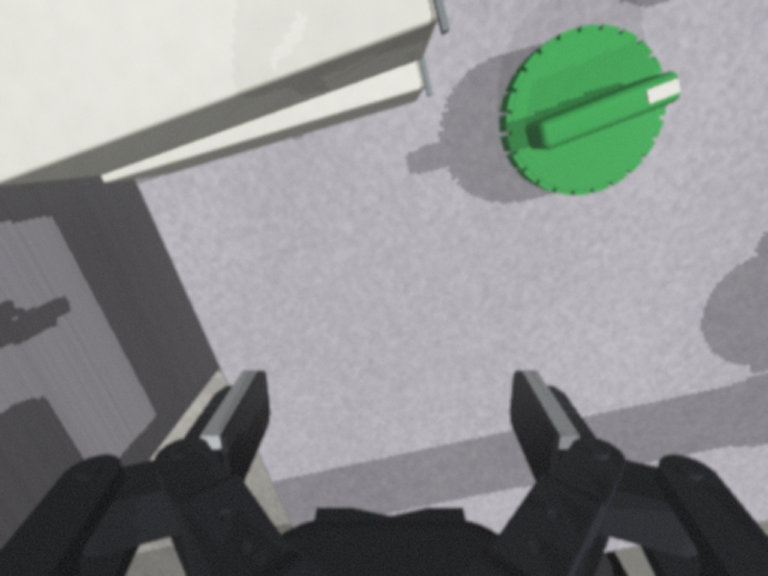

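Top view (1.5× pixels): candidates for the cap are black on the drawer's tank (222,241), a larger black one on the bench (231,365), green (171,418), pink (158,351), turquoise (322,364). I choose the one on the tank. Fuses look fitted at (263,275), (319,280) and (347,283), with an empty socket at about (293,277). The red isolator is at (339,230), the bin at (541,308), the tray at (446,254), and the jar at (447,317).

```bash
python3 - <<'E'
from h import *
im=save("top","top1.png",4,(120,120,260,220))
P=cloud(im); np.save("ptop.npy",P); c=im["color"]; hsv=cv2.cvtColor(c,cv2.COLOR_RGB2HSV)
H,S,V=[hsv[...,i].astype(int) for i in range(3)]
def blobs(m,name,zmin,zmax,amin=12):
    m=m&(P[...,2]>zmin)&(P[...,2]<zmax)
    n,l,s,ce=cv2.connectedComponentsWithStats(m.astype(np.uint8))
    for i in range(1,n):
        if s[i,4]<amin: continue
        Q=P[l==i]; (cx,cy),wh,a=cv2.minAreaRect(Q[:,:2].astype(np.float32))
        print(name,ce[i].round(1),s[i,4],"mean",Q.mean(0).round(1),"med z",np.median(Q[:,2]).round(1),"rect",round(cx,1),round(cy,1),np.round(wh,1),round(a,1))
blobs((H>5)&(H<18)&(S>150)&(V>90),"orange",90,150)
blobs(((H<5)|(H>175))&(S>150),"red",60,150)
blobs((H>20)&(H<32)&(S>150),"yellow",40,80)
blobs((H>105)&(H<125)&(S>120),"bin",-5,80,200)
blobs((V<70)&(S<80),"black",60,170,40)
blobs((S<60)&(V>100),"white deck",50,60,40)
im2=save("scene","scene1.png",4,(200,190,360,340))
np.save("pscene.npy",cloud(im2))
E
```

```text
orange [175.2 182.6] 88 mean [527.2 226.7 111.5] med z 119.0 rect 528.9 228.1 [46.7 23.7] 85.1
orange [212.4 185.5] 88 mean [516.9 109.4 110.5] med z 118.9 rect 518.5 110.4 [47.1 23.4] 85.8
orange [231.3 187. ] 86 mean [511.3  49.5 111.9] med z 119.5 rect 512.4 51.2 [45.  23.6] 89.1
red [225.5 153.4] 155 mean [625.3  69.   90.4] med z 97.5 rect 624.9 69.4 [43.5 48.3] 44.8
yellow [311.5  83.4] 65 mean [ 880.1 -225.4   44.2] med z 43.6 rect 884.1 -225.6 [11.  89.7] 88.9
yellow [375.1  83. ] 48 mean [ 880.4 -445.9   44.2] med z 44.4 rect 882.2 -443.8 [12.7 84.5] 87.3
yellow [222.3 158.1] 130 mean [614.3  80.7  68.8] med z 69.0 rect 624.2 69.6 [66.2 67.5] 85.2
yellow [233.5 150.9] 63 mean [637.9  43.5  70. ] med z 70.0 rect 633.8 47.0 [23.5 51.5] 89.9
bin [361.  205.3] 2348 mean [ 458.8 -384.3   15.5] med z 7.1 rect 455.0 -382.0 [194.2 140.8] 73.7
black [446.6 166.2] 613 mean [ 574.  -645.5  104.5] med z 103.1 rect 581.5 -639.2 [235.  105.8] 46.5
black [148.9 160.4] 491 mean [598.4 310.  118.1] med z 114.9 rect 601.3 311.9 [80.9 78.1] 27.4
black [ 68.  183.5] 121 mean [524.6 555.5 130.8] med z 132.2 rect 524.4 556.5 [66.6  7.2] 1.4
black [203.  187.4] 344 mean [515.1 141.8  84.6] med z 86.0 rect 520.7 139.7 [237.5  35.6] 85.0
black [ 68.  212.4] 122 mean [434.7 551.  130.8] med z 132.0 rect 434.9 550.9 [66.   5.4] 3.6
black [ 68.  241.7] 128 mean [345.  546.3 131.1] med z 132.9 rect 345.8 547.2 [63.9  5.8] 2.7
black [152.8 242.3] 135 mean [341.5 302.5  69.4] med z 69.3 rect 340.1 307.2 [19.  85.4] 21.0
white deck [203.  156.2] 2137 mean [624.4 145.8  55. ] med z 55.0 rect 624.9 186.0 [360.9 155.2] 84.1
white deck [194.2 185.6] 43 mean [525.5 173.8  55.3] med z 55.4 rect 526.9 172.9 [36.9 13.2] 87.2
white deck [194.1 199.2] 1222 mean [480.6 173.9  55.3] med z 55.3 rect 486.0 197.5 [361.2  76. ] 89.4
white deck [410.7 276.4] 66 mean [ 222.7 -525.7   52.9] med z 52.8 rect 225.6 -529.8 [19.6 73.1] 88.2
```

View pics/top1.png

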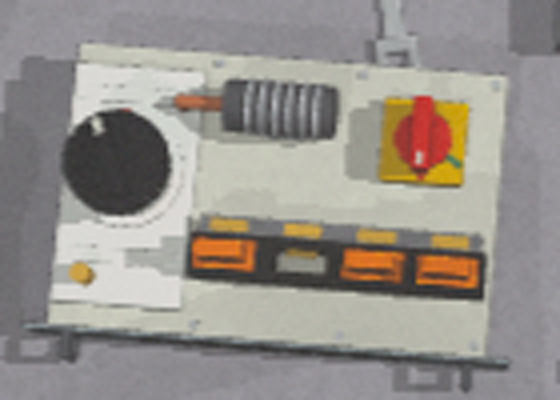

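View pics/scene1.png

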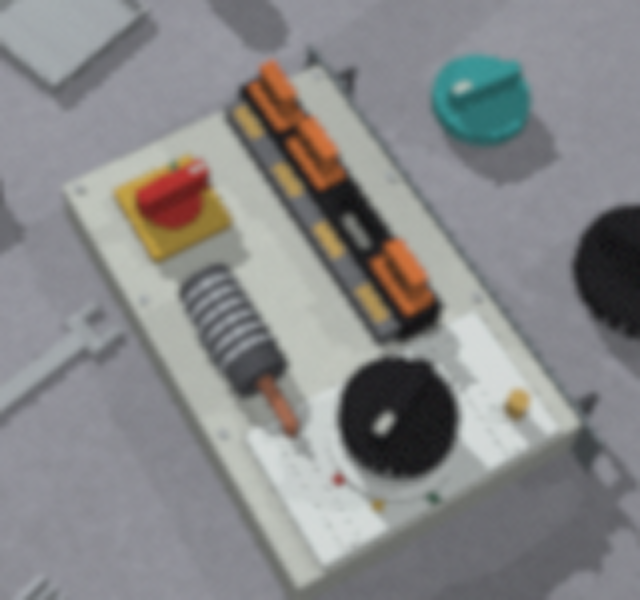

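Fitted: sockets 0, 1 and 3. Drawer yaw is about -5°. Next I move above the drawer for a closer look.

Emit:
{"op": "apply_moves", "data": {
  "plan": [-1, 0.2, -0.23, 0.09, 5, -1, 0.2, -0.23, 0.09, 5, -1, 0.2, -0.23, 0.09, 5, -1, 0.2, -0.23, 0.09, 5, -1, 0.2, -0.23, 0.09, 5, -1, 0.2, -0.23, 0.09, 5, -1, 0.2, -0.23, 0.09, 5, -1, 0.2, -0.23, 0.09, 5]
}}

```text
clock: 0.92
position: [365.8, 370.5, 323.0]
ee_rot: [0.996, -0.09, 0.001, -0.001]
contact_force: [1.1, 0.3, 1.4]
gripper_width: 85.1
```

Emit:
{"op": "apply_moves", "data": {
  "plan": [-1, 0.2, -0.23, 0, 5, -1, 0.2, -0.23, 0, 5, -1, 0.2, -0.23, 0, 5, -1, 0.2, -0.23, 0, 5, -1, 0.2, -0.23, 0, 5, -1, 0.2, -0.23, 0, 5, -1, 0.2, -0.23, 0, 5, -1, 0.2, -0.23, 0, 5]
}}

```text
clock: 1.58
position: [566.5, 139.3, 320.6]
ee_rot: [0.999, -0.048, -0.0, 0.001]
contact_force: [-1.2, 0.6, -0.2]
gripper_width: 85.4
```

```bash
cat > seg.py <<'E'
from h import *
def blobs(P,m,name,zmin,zmax,amin=60):
    m=m&(P[...,2]>zmin)&(P[...,2]<zmax)
    n,l,s,ce=cv2.connectedComponentsWithStats(m.astype(np.uint8))
    for i in range(1,n):
        if s[i,4]<amin: continue
        Q=P[l==i]; (cx,cy),wh,a=cv2.minAreaRect(Q[:,:2].astype(np.float32))
        print(name,ce[i].round(),s[i,4],"mean",Q.mean(0).round(1),"z5/50/95",np.percentile(Q[:,2],[5,50,95]).round(1),"rect",round(cx,1),round(cy,1),np.round(wh,1),round(a,1))
def hsvof(im):
    h=cv2.cvtColor(im["color"],cv2.COLOR_RGB2HSV); return [h[...,i].astype(int) for i in range(3)]
E
python3 - <<'E'
from seg import *
st()
im=save("wrist","w1.png"); P=cloud(im); H,S,V=hsvof(im)
o=(H>5)&(H<18)&(S>150)&(V>90); r=((H<5)|(H>175))&(S>150); k=(V<80)&(S<80)
blobs(P,o,"orange top",117,135)
blobs(P,o,"orange",85,110)
for a,b in((60,80),(80,87),(87,93),(93,110)): blobs(P,r,"red%d"%a,a,b)
blobs(P,k,"cap bar",130,150); blobs(P,k,"cap disc",105,122);blobs(P,k,"base",80,92)
blobs(P,(S<60)&(V>150),"stripe",130,150,8)
E
```

```text
{'clock': 1.583, 'joints': [0.519, 0.266, 0.057, 0.001, -1.363, 0.956], 'joint_vel': [-0.222, 0.105, 0.14, -0.027, -0.044, 0.219], 'joint_efforts': [-0.286, -35.256, 19.805, 4.585, -0.014, 0.082], 'position': [566.467, 139.265, 320.629], 'ee_rot': [0.999, -0.048, -0.0, 0.001], 'contact_force': [-1.239, 0.613, -0.219], 'wrist_torque': [0.1, -0.024, 0.024], 'gripper_width': 85.398}
orange top [192. 200.] 245 mean [531.9 230.8 123. ] z5/50/95 [121.4 123.1 124.3] rect 531.6 231.6 [35.5 11.6] 84.4
orange top [284. 199.] 263 mean [521.6 113.5 122.9] z5/50/95 [120.9 123.1 124.4] rect 521.4 113.5 [36.3 11.4] 84.5
orange top [330. 199.] 267 mean [516.1  54.2 122.8] z5/50/95 [120.2 122.9 124.2] rect 515.7 54.0 [35.5 12. ] 84.4
orange [201. 190.] 216 mean [535.  224.5  93.9] z5/50/95 [ 91.7  93.1 102.5] rect 531.4 232.6 [47.  23.4] 82.4
orange [281. 189.] 236 mean [525.9 114.5  94.2] z5/50/95 [92.  93.3 99.5] rect 520.4 113.1 [46.2 22.7] 85.1
orange [323. 188.] 241 mean [521.   57.1  93.3] z5/50/95 [91.4 93.1 94.8] rect 515.8 52.4 [48.9 23.6] 87.7
red60 [295. 109.] 269 mean [628.3  87.4  76.3] 
[... 355 characters left out ...]
t 603.3 316.1 [65.7 14.3] 18.5
cap bar [  5. 350.] 154 mean [327.2 548.7 137.8] z5/50/95 [130.7 137.6 145.4] rect 326.8 548.8 [ 4.6 28. ] 87.3
cap disc [128. 143.] 1788 mean [610.2 298.7 114.4] z5/50/95 [112.  114.3 117.7] rect 607.1 304.4 [78.7 58.7] 14.9
cap disc [ 96. 159.] 524 mean [595.  344.3 114.3] z5/50/95 [113.1 114.3 115.5] rect 593.9 345.8 [63.3 19.3] 19.0
cap disc [ 12. 326.] 354 mean [348.8 549.7 113.3] z5/50/95 [106.  113.3 120.9] rect 348.2 549.1 [63.   5.2] 2.7
base [257. 187.] 1240 mean [529.7 148.6  86.7] z5/50/95 [83.2 87.  88.4] rect 523.9 142.6 [234.1  32.9] 84.9
stripe [ 92. 135.] 79 mean [626.  324.5 141.3] z5/50/95 [139.9 141.3 142.6] rect 625.9 324.9 [14.3  7.7] 19.7
```

View pics/w1.png

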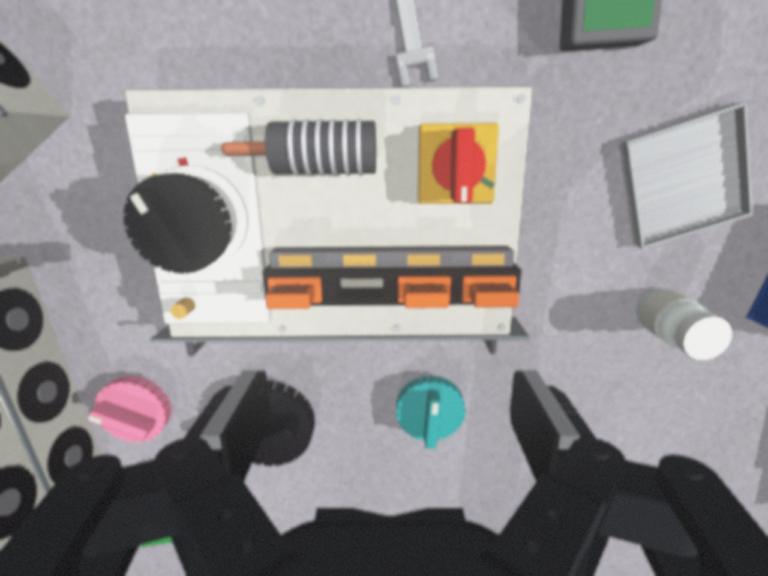

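```bash
python3 - <<'E'
from seg import *
st()
im=save("wrist","w2.png",5,(60,90,200,200)); P=cloud(im); H,S,V=hsvof(im)
o=(H>5)&(H<18)&(S>150)&(V>90); r=((H<5)|(H>175))&(S>150); k=(V<80)&(S<80)
blobs(P,o,"orange top",117,135)
blobs(P,r,"red93",93,110)
blobs(P,r|o,"marks",60,75,3)
blobs(P,k,"cap bar",136,150); blobs(P,k,"cap disc",105,122);blobs(P,k,"base",80,92)
blobs(P,(S<60)&(V>150),"stripe",130,150,8)
# circle fit disc
m=k&(P[...,2]>108)&(P[...,2]<120)&(P[...,1]>200)&(P[...,1]<420)
print(cv2.minEnclosingCircle(P[m][:,:2].astype(np.float32)))
blobs(P,(S<40)&(V>150),"neck",90,100,20)
E
```

```text
{'clock': 1.633, 'joints': [0.519, 0.267, 0.057, 0.001, -1.363, 0.955], 'joint_vel': [0.07, -0.028, -0.041, -0.022, 0.004, -0.064], 'joint_efforts': [-1.073, -36.003, 19.672, 4.291, -0.106, 0.138], 'position': [566.585, 139.254, 320.325], 'ee_rot': [0.999, -0.048, -0.0, 0.001], 'contact_force': [0.545, 0.121, 0.556], 'wrist_torque': [0.026, -0.086, 0.022], 'gripper_width': 85.212}
orange top [192. 200.] 239 mean [531.7 230.7 123. ] z5/50/95 [121.3 123.1 124.2] rect 531.8 231.6 [35.5 11.3] 85.3
orange top [284. 199.] 268 mean [521.5 113.9 122.9] z5/50/95 [121.2 123.  124.2] rect 520.6 113.6 [36.1 12.6] 84.7
orange top [330. 199.] 255 mean [515.9  54.6 122.9] z5/50/95 [121.2 123.  124.3] rect 515.7 54.6 [36. 12.] 85.8
red93 [309. 108.] 507 mean [629.8  74.  104. ] z5/50/95 [102.5 104.  105.4] rect 626.5 73.5 [15.6 54.7] 86.9
marks [316.  92.] 6 mean [647.5  57.9  69.6] z5/50/95 [68.6 69.4 70.6] rect 647.3 57.9 [6.5 1.1] 13.5
marks [293.  96.] 5 mean [644.9  88.5  69.6] z5/50/95 [68.3 68.7 72.2] rect 645.0 88.5 [0.3 7. ] 39.2
marks [289. 101.] 3 mean [639.2  93.8  70.7] z5/50/95 [68.6 7
[... 1850 characters left out ...]
8.   96.8] z5/50/95 [92.4 97.3 99.8] rect 661.1 158.0 [ 3.3 18.9] 78.0
neck [239. 109.] 20 mean [637.  159.5  97.9] z5/50/95 [93.8 98.3 99.7] rect 637.1 160.0 [ 3.8 13.6] 79.6
neck [203. 109.] 20 mean [640.4 204.2  97.8] z5/50/95 [94.8 98.4 99.8] rect 640.9 204.1 [ 3.6 12.3] 89.0
neck [230. 109.] 23 mean [637.7 170.5  98.1] z5/50/95 [95.5 98.4 99.7] rect 637.7 171.0 [3.8 9.8] 82.0
neck [195. 111.] 20 mean [640.  214.5  97.1] z5/50/95 [ 93.4  97.3 100. ] rect 640.1 215.0 [ 3.3 11.2] 84.0
neck [  8. 296.] 216 mean [392.1 554.8  94.4] z5/50/95 [90.4 94.  99.5] rect 391.5 554.9 [77.9  5.2] 2.4
neck [ 26. 328.] 20 mean [326.3 551.6  92.4] z5/50/95 [90.2 92.4 95.2] rect 328.1 551.5 [16.5  2.9] 2.8
```

View pics/w2.png

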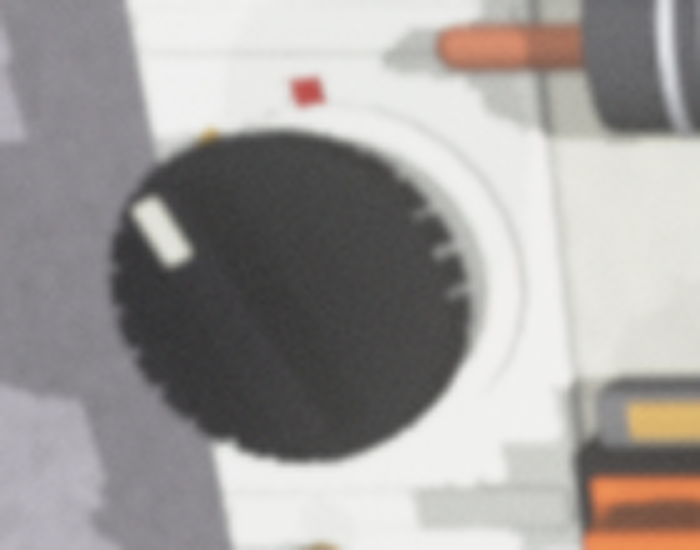

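```bash
python3 - <<'E'
from seg import *
im=save("scene","s2.png",1.5); P=cloud(im); H,S,V=hsvof(im)
o=(H>5)&(H<18)&(S>150)&(V>90); r=((H<5)|(H>175))&(S>150); k=(V<80)&(S<80)
blobs(P,o,"orange top",119,130,10)
blobs(P,r,"red93",99,110,10)
blobs(P,k,"cap bar",136,150,10); 
blobs(P,(H>105)&(H<125)&(S>120),"bin",-5,80,200)
blobs(P,(H>105)&(H<125)&(S>120),"binrim",50,60,20)
E
```

```text
orange top [269. 210.] 33 mean [514.   54.4 122.6] z5/50/95 [119.5 122.3 126.6] rect 513.7 55.5 [33.6 10.2] 84.4
orange top [279. 225.] 38 mean [519.7 114.6 122.7] z5/50/95 [119.8 122.6 125.6] rect 519.0 113.5 [35.8 10.5] 82.9
orange top [301. 256.] 45 mean [529.9 232.9 122.3] z5/50/95 [120.1 122.3 124.4] rect 530.0 233.3 [37.2  9.9] 84.9
red93 [241. 237.] 64 mean [630.2  74.8 103. ] z5/50/95 [ 99.9 103.1 106.2] rect 630.3 73.9 [15.1 43.1] 86.4
cap bar [192.  69.] 60 mean [ 377.1 -664.6  143.5] z5/50/95 [136.6 143.6 149.1] rect 377.0 -666.0 [181.1   4.6] 89.6
cap bar [301. 288.] 88 mean [597.9 316.1 139.6] z5/50/95 [136.5 139.5 142.9] rect 602.4 317.2 [61.2 13.9] 18.0
bin [229.  92.] 398 mean [ 271.4 -559.5   48.8] z5/50/95 [26.4 47.9 74. ] rect 252.6 -558.8 [ 21.5 245.8] 88.2
bin [215. 141.] 1557 mean [ 450.7 -379.7   20.3] z5/50/95 [ 1.9 10.  53.9] rect 455.9 -372.2 [188.4 138.1] 73.4
binrim [242.  86.] 53 mean [ 205.7 -558.7   55. ] z5/50/95 [51.4 55.2 58.8] rect 205.6 -558.6 [140.9   8.6] 0.3
binrim [212.  98.] 26 mean [ 354.7 -560.2   54.8] z5/50/95 [50.2 54.8 59.6] rect 354.1 -559.3 [16.4 45.6] 73.9
binrim [212. 120.] 29 mean [ 419.7 -451.9   53.3] z5/50/95 [50.3 53.3 56.5] rect 422.7 -452.1 [11.4 80.7] 75.5
binrim [210. 147.] 121 mean [ 498.2 -334.4   53.9] z5/50/95 [50.7 53.5 57.2] rect 503.2 -354.9 [109.1 216. ] 19.7
```

Emit:
{"op": "apply_moves", "data": {
  "plan": [-1, 0.06, -0.066, -0.06, 0, -1, 0.06, -0.066, -0.06, 0, -1, 0.06, -0.066, -0.12, 0, -1, 0.06, -0.066, -0.12, 0, -1, 0.06, -0.066, -0.18, 0, -1, 0.06, -0.066, -0.18, 0, -1, 0.06, -0.066, -0.18, 0, -1, 0.06, -0.066, -0.18, 0]
}}

```text
clock: 2.4
position: [623.7, 78.2, 141.2]
ee_rot: [0.999, -0.044, -0.001, 0.001]
contact_force: [-0.6, -1.0, 0.9]
gripper_width: 85.1
```

```bash
python3 - <<'E'
from seg import *
st()
im=save("wrist","w3.png",1.5); P=cloud(im); H,S,V=hsvof(im)
r=((H<5)|(H>175))&(S>150)
blobs(P,r,"red93",97,110)
st()
E
```

```text
{'clock': 2.4, 'joints': [0.382, 0.464, -0.104, 0.001, -1.004, 1.099], 'joint_vel': [-0.004, -0.042, 0.062, 0.016, -0.0, 0.0], 'joint_efforts': [-0.197, -39.065, 15.676, 3.444, -0.033, -0.003], 'position': [623.685, 78.196, 141.18], 'ee_rot': [0.999, -0.044, -0.001, 0.001], 'contact_force': [-0.592, -0.979, 0.924], 'wrist_torque': [0.024, -0.05, -0.055], 'gripper_width': 85.105}
red93 [268. 209.] 1597 mean [632.5  73.4 103.9] z5/50/95 [101.8 104.1 105.2] rect 627.8 73.7 [16.  57.9] 86.1
{'clock': 2.45, 'joints': [0.382, 0.462, -0.102, 0.001, -1.004, 1.099], 'joint_vel': [-0.005, -0.027, 0.029, 0.001, 0.0, 0.001], 'joint_efforts': [-0.11, -39.382, 16.05, 3.569, -0.036, -0.002], 'position': [624.892, 78.428, 143.076], 'ee_rot': [0.999, -0.044, 0.001, -0.0], 'contact_force': [-0.652, 0.26, 1.234], 'wrist_torque': [0.01, -0.041, -0.012], 'gripper_width': 85.477}
```

View pics/w3.png

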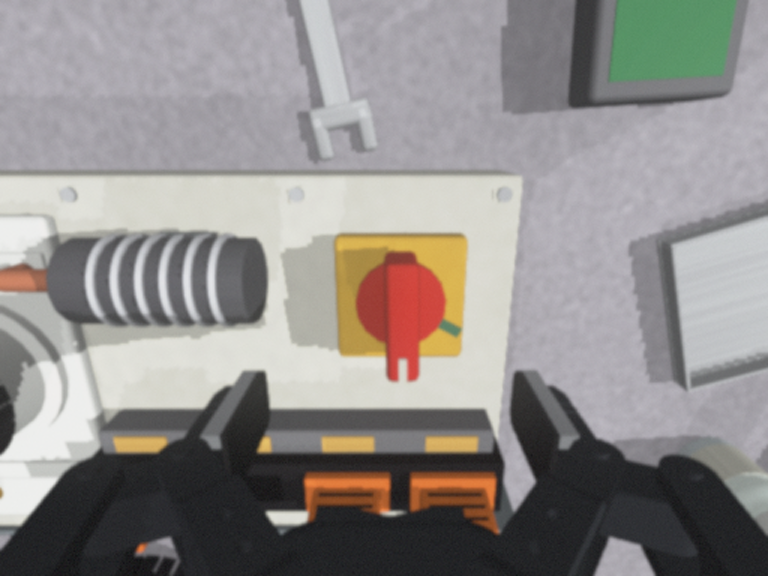

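The handle is centred at px (402,315), with its top at z 104, so the grip point is at z 94. Shift about (+3, -4.5, -59) mm, close, then turn.

Emit:
{"op": "apply_moves", "data": {
  "plan": [-1, 0.003, -0.0045, -0.03, 0, -1, 0.003, -0.0045, -0.059, 0, -1, 0.003, -0.0045, -0.059, 0, 1, 0.003, -0.0045, -0.059, 0, 1, 0.003, -0.0045, -0.059, 0, 1, 0.003, -0.0045, -0.059, 0, 1, 0.003, -0.0045, -0.059, 0, 1, 0.003, -0.0045, -0.059, 0]
}}

```text
clock: 3.12
position: [628.0, 72.9, 84.0]
ee_rot: [0.999, -0.045, 0.001, -0.001]
contact_force: [0.1, -0.1, 1.1]
gripper_width: 25.6
```

Emit:
{"op": "apply_moves", "data": {
  "plan": [1, 0, 0, 0, 0, 1, 0, 0, 0, 0, 1, 0, 0, 0, 0]
}}

```text
clock: 3.37
position: [627.6, 72.1, 83.8]
ee_rot: [0.999, -0.045, 0.001, 0.0]
contact_force: [-1.9, -2.4, 5.9]
gripper_width: 14.2
```

Emit:
{"op": "apply_moves", "data": {
  "plan": [1, 0, 0, 0, 6, 1, 0, 0, 0, 12, 1, 0, 0, 0, 18, 1, 0, 0, 0, 24, 1, 0, 0, 0, 30, 1, 0, 0, 0, 36, 1, 0, 0, 0, 42, 1, 0, 0, 0, 48]
}}

```text
clock: 4.03
position: [627.1, 73.4, 83.8]
ee_rot: [0.93, 0.367, 0.001, -0.0]
contact_force: [-4.4, 3.1, 6.5]
gripper_width: 14.3
```

Emit:
{"op": "apply_moves", "data": {
  "plan": [1, 0, 0, 0, 4, 1, 0, 0, 0, 8, 1, 0, 0, 0, 11, 1, 0, 0, 0, 13, 1, 0, 0, 0, 13]
}}

```text
clock: 4.45
position: [626.8, 73.7, 83.8]
ee_rot: [0.884, 0.467, 0.001, -0.001]
contact_force: [-4.3, 4.6, 7.8]
gripper_width: 14.6
```

Emit:
{"op": "apply_moves", "data": {
  "plan": [-1, 0, 0, 0, 0, -1, 0, 0, 0, 0, -1, 0, 0, 0, 0, -1, 0, 0, 0, 0, -1, 0, 0, 0.03, 0, -1, 0, 0, 0.07, 0, -1, 0, 0, 0.11, 0, -1, 0, 0, 0.11, 0]
}}

```text
clock: 5.12
position: [632.1, 73.0, 201.9]
ee_rot: [0.883, 0.468, 0.008, 0.003]
contact_force: [0.8, 0.4, 2.1]
gripper_width: 85.5
```

Emit:
{"op": "apply_moves", "data": {
  "plan": [-1, -0.04, 0, 0.02, -57, -1, -0.08, 0, 0.02, -57, -1, -0.1, 0, 0.02, -57, -1, -0.1, 0, 0.02, -57, -1, -0.1, 0, 0.02, -57, -1, -0.1, 0, 0.02, -57, -1, -0.1, 0, 0.02, -57, -1, -0.1, 0, 0.02, -57]
}}

```text
clock: 5.78
position: [527.1, 72.4, 212.1]
ee_rot: [1.0, -0.014, 0.0, 0.0]
contact_force: [0.1, -0.7, 0.4]
gripper_width: 85.5
```

Emit:
{"op": "apply_moves", "data": {
  "plan": [-1, 0, 0, 0, -57, -1, 0, 0, 0, -57, -1, 0, 0, 0, -57, -1, 0, 0, 0, -57, -1, 0, 0, 0, -57, -1, 0, 0, 0, -57, -1, 0, 0, 0, -57, -1, 0, 0, 0, -57]
}}

```text
clock: 6.45
position: [527.1, 72.4, 211.9]
ee_rot: [0.872, -0.489, -0.0, 0.0]
contact_force: [0.5, 0.3, -0.8]
gripper_width: 85.4
```

Emit:
{"op": "apply_moves", "data": {
  "plan": [-1, 0, 0, 0, -37, -1, 0, 0, 0, -37, -1, 0, 0, 0, -37, -1, 0, 0, 0, -37, -1, 0, 0, 0, -37, -1, 0, 0, 0, -37, -1, 0, 0, 0, -37]
}}

```text
clock: 7.03
position: [527.1, 72.4, 212.0]
ee_rot: [-0.675, 0.738, 0.0, -0.0]
contact_force: [0.0, 0.8, 0.3]
gripper_width: 84.9
```

```bash
python3 - <<'E'
from seg import *
st()
im=save("wrist","w4.png",1.5); P=cloud(im); H,S,V=hsvof(im)
r=((H<5)|(H>175))&(S>150);o=(H>5)&(H<18)&(S>150)&(V>90)
blobs(P,r,"red93",97,110)
blobs(P,o,"orange top",119,130,10)
im=save("top","t4.png",1.5); P=cloud(im); H,S,V=hsvof(im)
blobs(P,((H<5)|(H>175))&(S>150),"red top",97,110,10)
blobs(P,(H>105)&(H<125)&(S>120),"bin",-5,80,200)
E
```

```text
{'clock': 7.033, 'joints': [0.442, 0.243, -0.249, 0.0, -1.079, -0.531], 'joint_vel': [0.002, 0.0, 0.002, -0.0, -0.003, 0.031], 'joint_efforts': [-0.002, -30.918, 17.879, 3.972, 0.001, -0.197], 'position': [527.102, 72.403, 212.014], 'ee_rot': [-0.675, 0.738, 0.0, -0.0], 'contact_force': [0.044, 0.752, 0.277], 'wrist_torque': [-0.054, -0.042, 0.047], 'gripper_width': 84.917}
red93 [157. 196.] 816 mean [624.8  71.7 103.9] z5/50/95 [102.1 104.1 105.3] rect 625.3 71.7 [57.2 15.7] 54.9
orange top [273. 171.] 699 mean [513.9  52.3 123.1] z5/50/95 [121.8 123.2 124.3] rect 513.8 52.9 [37.5 13.9] 83.7
orange top [272. 233.] 579 mean [519.5 111.1 123. ] z5/50/95 [121.3 123.1 124.3] rect 519.3 112.5 [37.  13.9] 85.1
orange top [271. 330.] 252 mean [529.7 222.7 122.9] z5/50/95 [120.4 123.2 124.2] rect 529.5 224.7 [24.6 12.6] 85.1
bin [361. 205.] 2348 mean [ 458.6 -384.9   15.6] z5/50/95 [ 0.8  7.3 56.1] rect 454.9 -382.1 [193.9 141.6] 73.7
```

View pics/w4.png

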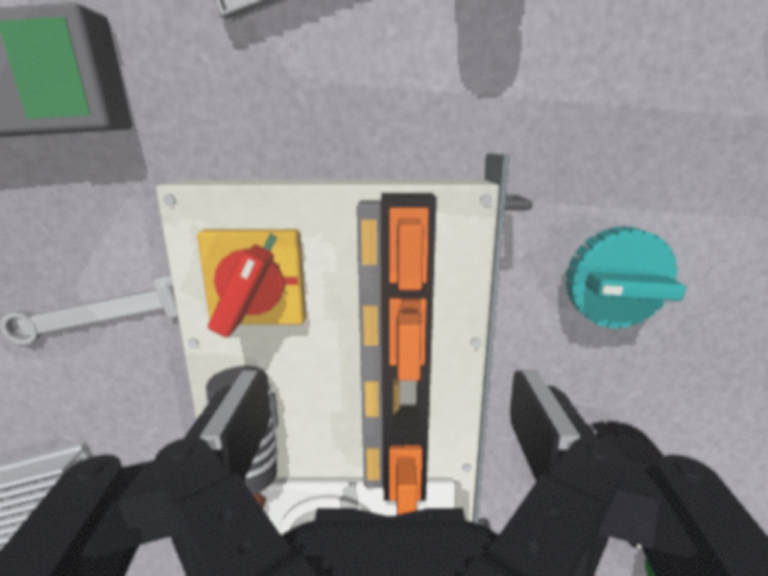

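The isolator handle is at 54.9° in the world frame, so it has turned 60° and is fully off. Fuse0's grip is at (514, 52.7). Going to grasp it.

Emit:
{"op": "apply_moves", "data": {
  "plan": [-1, -0.013, -0.02, -0.03, 0, -1, -0.013, -0.02, -0.07, 0, -1, -0.013, -0.02, -0.1, 0, -1, -0.013, -0.02, -0.115, 0, -1, -0.013, -0.02, -0.115, 0, 1, -0.013, -0.02, -0.115, 0, 1, -0.013, -0.02, -0.115, 0, 1, -0.013, -0.02, -0.115, 0]
}}

```text
clock: 7.8
position: [515.4, 53.1, 99.0]
ee_rot: [-0.674, 0.738, -0.001, 0.002]
contact_force: [-0.7, 0.4, -0.4]
gripper_width: 52.0
```

Emit:
{"op": "apply_moves", "data": {
  "plan": [1, 0, 0, 0, 0, 1, 0, 0, 0, 0, 1, 0, 0, 0, 0, 1, 0, 0, 0, 0, 1, 0, 0, 0, 0]
}}

```text
clock: 8.22
position: [514.5, 52.7, 98.3]
ee_rot: [-0.674, 0.738, -0.0, 0.001]
contact_force: [-1.9, 0.5, 6.5]
gripper_width: 13.1
```

Emit:
{"op": "apply_moves", "data": {
  "plan": [1, 0, 0, 0.006, 0, 1, 0, 0, 0.012, 0, 1, 0, 0, 0.02, 0, 1, 0, 0, 0.03, 0, 1, 0, 0, 0.045, 0, 1, 0, 0, 0.07, 0, 1, 0, 0, 0.1, 0, 1, 0, 0, 0.1, 0]
}}

```text
clock: 8.88
position: [518.7, 53.5, 205.2]
ee_rot: [-0.675, 0.738, -0.004, 0.007]
contact_force: [0.7, -1.1, 0.1]
gripper_width: 12.4
```

```bash
python3 - <<'E'
from seg import *
st()
im=save("wrist","w5.png",1.5)
im=save("top","t5.png",1.5); P=cloud(im); H,S,V=hsvof(im)
o=(H>5)&(H<18)&(S>150)&(V>90);blobs(P,o,"orange",80,230,10)
blobs(P,(H>105)&(H<125)&(S>120),"bin",-5,80,200)
m=(P[...,1]<-280)&(P[...,1]>-480)&(P[...,0]>330)&(P[...,0]<580)&(P[...,2]>48)&(P[...,2]<62)
(c,wh,a)=cv2.minAreaRect(P[m][:,:2].astype(np.float32)); print("rim",c,wh,a,m.sum())
im=save("scene","s5.png",1.5); P=cloud(im)
m=(P[...,1]<-270)&(P[...,1]>-480)&(P[...,0]>330)&(P[...,0]<580)&(P[...,2]>48)&(P[...,2]<62)
(c,wh,a)=cv2.minAreaRect(P[m][:,:2].astype(np.float32)); print("rim",c,wh,a,m.sum())
E
```

```text
{'clock': 8.883, 'joints': [0.416, 0.223, -0.296, 0.004, -1.037, -0.508], 'joint_vel': [0.002, 0.043, -0.07, -0.038, 0.08, 0.001], 'joint_efforts': [-0.204, -28.242, 16.181, 3.496, -0.569, -0.001], 'position': [518.713, 53.454, 205.178], 'ee_rot': [-0.675, 0.738, -0.004, 0.007], 'contact_force': [0.694, -1.085, 0.149], 'wrist_torque': [0.019, -0.16, 0.059], 'gripper_width': 12.399}
orange [215. 188.] 48 mean [511.6 102.1 102.7] z5/50/95 [ 90.3  97.5 122.9] rect 513.9 108.8 [44.1 15.6] 83.9
bin [361. 205.] 2355 mean [ 458.4 -384.4   15.5] z5/50/95 [ 0.6  7.2 56.3] rect 454.9 -382.2 [194.3 141.6] 73.9
rim (456.9269714355469, -376.2325744628906) (181.01219177246094, 140.9093780517578) 73.63692474365234 316
rim (454.1034851074219, -372.16680908203125) (189.57272338867188, 141.4472198486328) 73.34180450439453 250
```

View pics/w5.png

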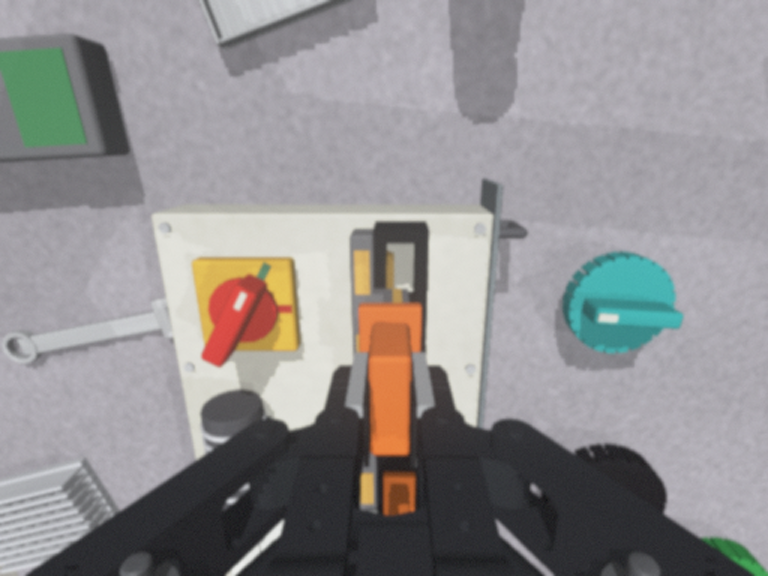

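Emit:
{"op": "apply_moves", "data": {
  "plan": [1, -0.037, -0.24, 0, -5, 1, -0.037, -0.24, 0, -5, 1, -0.037, -0.24, 0, -5, 1, -0.037, -0.24, 0, -5, 1, -0.037, -0.24, 0, -5, 1, -0.037, -0.24, 0, -5, 1, -0.037, -0.24, 0, -5, 1, -0.037, -0.24, 0, -5]
}}

```text
clock: 9.7
position: [476.0, -189.2, 196.3]
ee_rot: [-0.64, 0.769, 0.001, -0.001]
contact_force: [-0.2, 1.0, -1.3]
gripper_width: 13.1
```

Emit:
{"op": "apply_moves", "data": {
  "plan": [1, -0.038, -0.236, 0, -6, 1, -0.038, -0.236, 0, -6, 1, -0.038, -0.236, 0, -6, 1, -0.038, -0.236, 0, -6, 1, -0.038, -0.236, 0, -6, 1, -0.038, -0.236, 0, -6, 1, -0.038, -0.236, 0, -6, 1, -0.038, -0.236, 0, -6]
}}

```text
clock: 10.37
position: [438.9, -423.8, 195.9]
ee_rot: [-0.6, 0.8, 0.001, -0.0]
contact_force: [-0.2, 0.4, -0.8]
gripper_width: 12.8
```

```bash
python3 - <<'E'
from seg import *
st()
im=save("wrist","w6.png",1.5); P=cloud(im)
m=(P[...,1]<-270)&(P[...,1]>-480)&(P[...,0]>330)&(P[...,0]<580)&(P[...,2]>48)&(P[...,2]<62)
(c,wh,a)=cv2.minAreaRect(P[m][:,:2].astype(np.float32)); print("rim",c,wh,a,m.sum())
E
```

```text
{'clock': 10.367, 'joints': [-0.503, 0.387, -0.081, -0.0, -1.105, 0.218], 'joint_vel': [0.039, -0.029, -0.025, -0.008, -0.001, -0.004], 'joint_efforts': [-1.106, -38.612, 18.848, 4.293, 0.031, 0.031], 'position': [438.943, -423.786, 195.907], 'ee_rot': [-0.6, 0.8, 0.001, -0.0], 'contact_force': [-0.24, 0.363, -0.763], 'wrist_torque': [0.062, -0.04, 0.035], 'gripper_width': 12.809}
rim (456.30810546875, -377.6845397949219) (172.32870483398438, 140.26246643066406) 73.45880889892578 2369
```

View pics/w6.png

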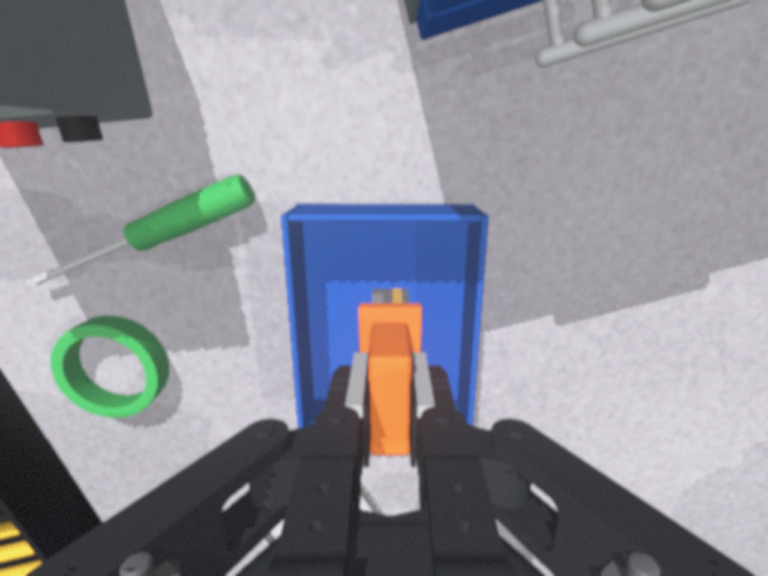

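The bin is in view (rim px 283–487 across, top edge at 212), with the fuse centred over it. Lowering and releasing.

Emit:
{"op": "apply_moves", "data": {
  "plan": [1, 0.003, 0, -0.03, 0, 1, 0.003, 0, -0.06, 0, 1, 0.003, 0, -0.09, 0, 1, 0.003, 0, -0.115, 0, 1, 0.003, 0, -0.135, 0, 1, 0.003, 0, -0.138, 0, 1, 0.003, 0, -0.138, 0, 1, 0.003, 0, -0.138, 0]
}}

```text
clock: 11.08
position: [443.5, -423.0, 60.6]
ee_rot: [-0.601, 0.799, -0.001, 0.0]
contact_force: [-0.2, 0.1, -0.6]
gripper_width: 12.6
```

Emit:
{"op": "apply_moves", "data": {
  "plan": [-1, 0, 0, 0, 0, -1, 0, 0, 0, 0, -1, 0, 0, 0, 0, -1, 0, 0, 0, 0, -1, 0, 0, 0.04, 0, -1, 0, 0, 0.08, 0, -1, 0, 0, 0.12, 0, -1, 0, 0, 0.138, 0]
}}

```text
clock: 11.75
position: [443.9, -425.3, 204.1]
ee_rot: [-0.6, 0.8, -0.005, 0.001]
contact_force: [0.5, -1.7, -0.3]
gripper_width: 85.6
```

```bash
python3 - <<'E'
from seg import *
st()
im=save("wrist","w7.png",1.5); P=cloud(im); H,S,V=hsvof(im)
o=(H>5)&(H<18)&(S>150)&(V>90);blobs(P,o,"orange",0,130,10)
E
```

```text
{'clock': 11.75, 'joints': [-0.5, 0.382, -0.068, 0.002, -1.111, 0.216], 'joint_vel': [0.0, -0.147, 0.248, -0.028, -0.425, -0.001], 'joint_efforts': [-0.098, -35.367, 16.166, 3.61, -0.045, -0.001], 'position': [443.904, -425.32, 204.078], 'ee_rot': [-0.6, 0.8, -0.005, 0.001], 'contact_force': [0.488, -1.704, -0.259], 'wrist_torque': [-0.026, -0.077, 0.002], 'gripper_width': 85.58}
orange [261. 175.] 773 mean [ 443.2 -427.7   58.4] z5/50/95 [38.7 68.4 70.1] rect 444.5 -423.7 [45.3 20.7] 74.0
```

View pics/w7.png

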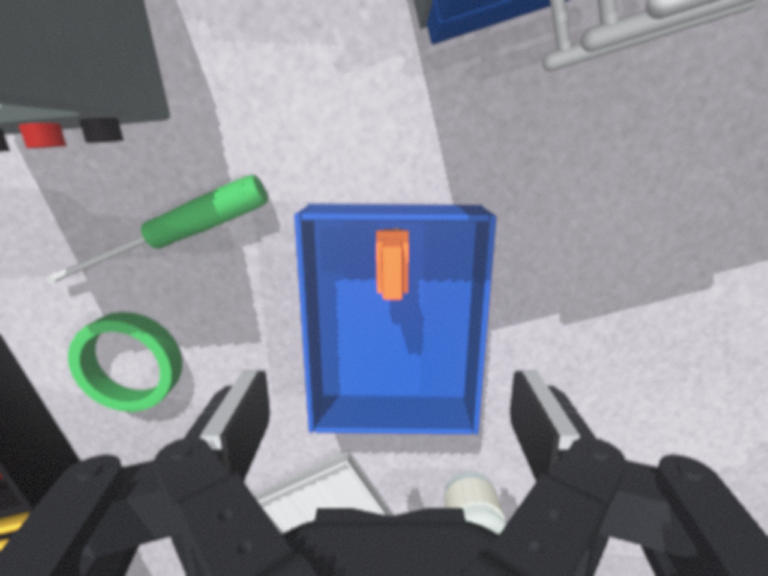

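Fuse0 stands upright in the bin (px 392,263). Now fuse1.

Emit:
{"op": "apply_moves", "data": {
  "plan": [-1, 0.045, 0.27, 0.01, 5, -1, 0.045, 0.27, 0.01, 5, -1, 0.045, 0.27, 0.01, 5, -1, 0.045, 0.27, 0.01, 5, -1, 0.045, 0.27, 0.01, 5, -1, 0.045, 0.27, 0.01, 5, -1, 0.045, 0.27, 0.01, 5, -1, 0.045, 0.27, 0.01, 5]
}}

```text
clock: 12.47
position: [487.8, -149.9, 208.0]
ee_rot: [-0.636, 0.771, -0.0, 0.001]
contact_force: [-1.0, -0.9, -0.9]
gripper_width: 85.2
```

Emit:
{"op": "apply_moves", "data": {
  "plan": [-1, 0.033, 0.266, 0, 6, -1, 0.033, 0.266, 0, 6, -1, 0.033, 0.266, 0, 6, -1, 0.033, 0.266, 0, 6, -1, 0.033, 0.266, 0, 6, -1, 0.033, 0.266, 0, 6, -1, 0.033, 0.266, 0, 6, -1, 0.033, 0.266, 0, 6]
}}

```text
clock: 13.13
position: [520.8, 115.6, 207.1]
ee_rot: [-0.676, 0.737, -0.0, 0.0]
contact_force: [1.0, -0.2, -0.1]
gripper_width: 85.4
```

```bash
python3 - <<'E'
from seg import *
st()
im=save("wrist","w8.png",1.5); P=cloud(im); H,S,V=hsvof(im)
o=(H>5)&(H<18)&(S>150)&(V>90);blobs(P,o,"orange",119,130,10)
st()
E
```

```text
{'clock': 13.133, 'joints': [0.523, 0.249, -0.254, -0.0, -1.067, -0.61], 'joint_vel': [-0.06, -0.018, -0.037, 0.0, -0.014, 0.037], 'joint_efforts': [1.192, -30.862, 18.079, 3.926, 0.049, -0.167], 'position': [520.84, 115.569, 207.105], 'ee_rot': [-0.676, 0.737, -0.0, 0.0], 'contact_force': [1.046, -0.166, -0.126], 'wrist_torque': [-0.033, 0.059, 0.004], 'gripper_width': 85.365}
orange [262. 192.] 688 mean [519.3 111.7 123.1] z5/50/95 [121.6 123.1 124.4] rect 519.2 112.9 [37.8 13.5] 84.5
orange [261. 305.] 413 mean [529.7 228.8 123. ] z5/50/95 [121.2 123.1 124.3] rect 529.8 230.9 [36.  12.9] 85.3
{'clock': 13.183, 'joints': [0.52, 0.248, -0.255, -0.0, -1.068, -0.609], 'joint_vel': [-0.041, -0.016, -0.026, 0.001, -0.006, 0.007], 'joint_efforts': [0.972, -30.707, 18.177, 3.979, 0.067, -0.055], 'position': [520.252, 113.772, 207.018], 'ee_rot': [-0.675, 0.738, 0.0, -0.0], 'contact_force': [-0.417, -0.901, -0.036], 'wrist_torque': [-0.057, 0.045, 0.005], 'gripper_width': 85.366}
```

View pics/w8.png

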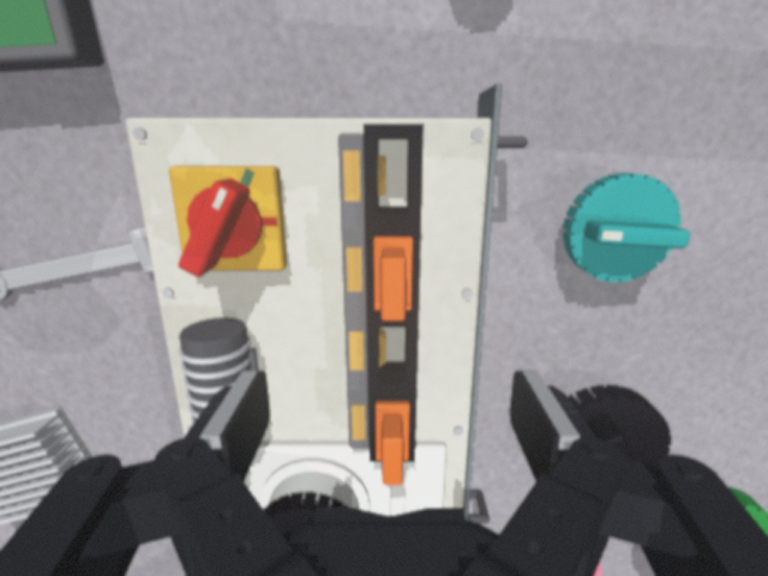

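Fuse1's grip (px 393,283) is in line with the fingers. Descend 109 mm.

Emit:
{"op": "apply_moves", "data": {
  "plan": [-1, -0.001, 0, -0.03, 0, -1, -0.001, 0, -0.07, 0, -1, -0.001, 0, -0.1, 0, -1, -0.001, 0, -0.109, 0, -1, -0.001, 0, -0.109, 0, 1, -0.001, 0, -0.109, 0, 1, -0.001, 0, -0.109, 0, 1, -0.001, 0, -0.109, 0]
}}

```text
clock: 13.85
position: [520.6, 112.9, 100.5]
ee_rot: [-0.674, 0.739, -0.001, 0.002]
contact_force: [-0.4, 0.1, 0.6]
gripper_width: 51.3
```

Emit:
{"op": "apply_moves", "data": {
  "plan": [1, 0, 0, 0, 0, 1, 0, 0, 0, 0, 1, 0, 0, 0, 0, 1, 0, 0, 0, 0, 1, 0, 0, 0, 0]
}}

```text
clock: 14.27
position: [519.6, 112.8, 99.2]
ee_rot: [-0.674, 0.738, -0.0, 0.001]
contact_force: [-0.6, -0.2, 5.3]
gripper_width: 13.2
```

Emit:
{"op": "apply_moves", "data": {
  "plan": [1, 0, 0, 0.006, 0, 1, 0, 0, 0.012, 0, 1, 0, 0, 0.02, 0, 1, 0, 0, 0.03, 0, 1, 0, 0, 0.045, 0, 1, 0, 0, 0.07, 0, 1, 0, 0, 0.1, 0, 1, 0, 0, 0.1, 0]
}}

```text
clock: 14.93
position: [523.3, 113.8, 206.2]
ee_rot: [-0.675, 0.738, -0.003, 0.007]
contact_force: [-0.2, 0.7, -0.7]
gripper_width: 12.9
```

```bash
cat > binchk.py <<'E'
from seg import *
import sys
tag=sys.argv[1]
st()
for n in("wrist","top"):
    im=save(n,n[0]+tag+".png",1.5); P=cloud(im); H,S,V=hsvof(im)
    o=(H>5)&(H<18)&(S>150)&(V>90);blobs(P,o,n+" orange",5,230,10)
    m=(P[...,1]<-250)&(P[...,1]>-520)&(P[...,0]>300)&(P[...,0]<600)&(P[...,2]>48)&(P[...,2]<60)&(H>100)&(H<130)&(S>100)
    if m.sum()>50: print(n,"rim",cv2.minAreaRect(P[m][:,:2].astype(np.float32)),m.sum())
E
python3 binchk.py 9
```

```text
{'clock': 14.933, 'joints': [0.519, 0.246, -0.262, 0.004, -1.049, -0.61], 'joint_vel': [0.003, 0.038, -0.071, -0.039, 0.079, 0.001], 'joint_efforts': [-0.186, -29.299, 16.197, 3.498, -0.572, -0.001], 'position': [523.27, 113.789, 206.168], 'ee_rot': [-0.675, 0.738, -0.003, 0.007], 'contact_force': [-0.185, 0.669, -0.656], 'wrist_torque': [0.096, -0.145, -0.003], 'gripper_width': 12.889}
wrist orange [139. 137.] 123 mean [634.1  60.   83.3] z5/50/95 [ 68.9  77.  103.8] rect 638.3 64.6 [63.8 22. ] 46.9
wrist orange [183. 147.] 42 mean [598.4  74.8  70.5] z5/50/95 [68.7 70.1 74.2] rect 598.4 73.1 [10.3 12.6] 1.8
wrist orange [163. 170.] 49 mean [621.4  95.4  73.4] z5/50/95 [68.8 75.5 77.2] rect 621.3 95.3 [28.8  5.5] 16.8
wrist orange [261. 229.] 1840 mean [521.7  98.9 213.1] z5/50/95 [199.1 210.5 229.9] rect 523.3 110.4 [41.3 23.4] 84.8
wrist orange [250. 261.] 23 mean [527.7 108.3 229.7] z5/50/95 [229.4 229.6 230. ] rect 527.1 108.2 [4.1 3.9] 83.4
wrist orange [249. 281.] 34 mean [529.5 120.1 229.5] z5/50/95 [228.9 229.6 230. ] rect 528.7 120.5 [10.8  3.6] 84.1
wrist orange [264. 310.] 318 mean [530.6 225.6 131.6] z5/50/95 [ 93.9 123.4 229.7] rect 528.0 193.9 [129.2  20. ] 81.7
top orange [220. 157.] 19 mean [615.   87.   76.4] z5/50/95 [68.8 75.4 88.3] rect 612.6 86.0 [48.2  8.4] 28.6
top orange [216. 182.] 20 mean [515.6  92.3 191.7] z5/50/95 [185.5 195.7 203.3] rect 524.8 91.4 [12.2 34.2] 78.2
top orange [376. 209.] 88 mean [ 443.  -421.6   56.9] z5/50/95 [35.  66.1 73.5] rect 441.8 -424.0 [47.8 22.3] 64.5
top rim ((456.9111633300781, -376.622802734375), (182.17880249023438, 141.6326141357422), 73.8049087524414) 321
```

View pics/w9.png

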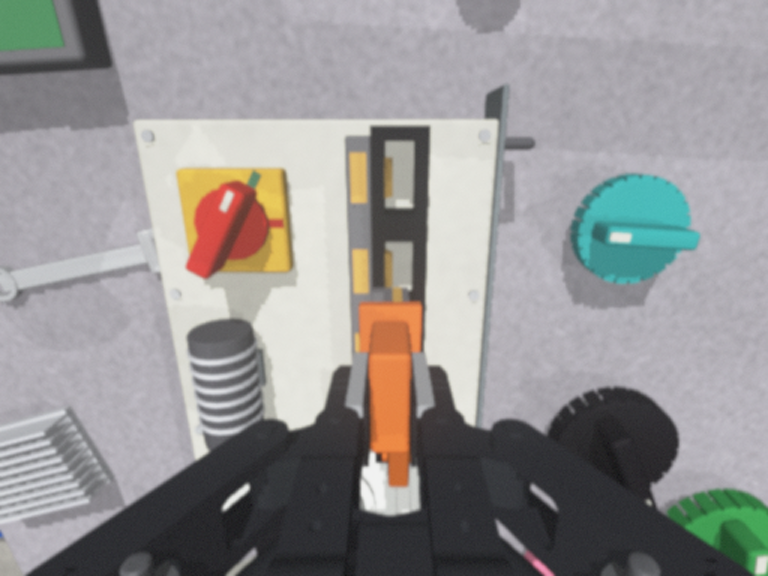

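Fuse1 is out and held (px 390,370). The bin hasn't moved. Carry it to the bin centre.

Emit:
{"op": "apply_moves", "data": {
  "plan": [1, -0.03, -0.25, 0, -5, 1, -0.03, -0.25, 0, -5, 1, -0.03, -0.25, 0, -5, 1, -0.03, -0.25, 0, -5, 1, -0.03, -0.25, 0, -5, 1, -0.03, -0.25, 0, -5, 1, -0.03, -0.25, 0, -5, 1, -0.03, -0.25, 0, -5]
}}

```text
clock: 15.7
position: [488.0, -139.6, 197.6]
ee_rot: [-0.639, 0.769, 0.001, -0.001]
contact_force: [-0.1, 0.4, -0.1]
gripper_width: 13.0
```

Emit:
{"op": "apply_moves", "data": {
  "plan": [1, -0.032, -0.238, 0, -6, 1, -0.032, -0.238, 0, -6, 1, -0.032, -0.238, 0, -6, 1, -0.032, -0.238, 0, -6, 1, -0.032, -0.238, 0, -6, 1, -0.032, -0.238, 0, -6, 1, -0.032, -0.238, 0, -6, 1, -0.032, -0.238, 0, -6]
}}

```text
clock: 16.37
position: [457.1, -375.7, 197.2]
ee_rot: [-0.6, 0.8, 0.001, -0.0]
contact_force: [-0.8, 1.4, -2.1]
gripper_width: 12.9
```

```bash
python3 binchk.py 10
```

```text
{'clock': 16.367, 'joints': [-0.415, 0.355, -0.126, -0.0, -1.091, 0.13], 'joint_vel': [0.041, -0.022, -0.023, -0.007, -0.001, -0.003], 'joint_efforts': [-1.115, -36.951, 18.71, 4.272, 0.028, 0.033], 'position': [457.125, -375.705, 197.186], 'ee_rot': [-0.6, 0.8, 0.001, -0.0], 'contact_force': [-0.773, 1.376, -2.096], 'wrist_torque': [0.11, -0.02, 0.006], 'gripper_width': 12.865}
wrist orange [258. 127.] 891 mean [ 443.5 -426.1   59.7] z5/50/95 [38.7 68.6 70.1] rect 444.6 -423.4 [44.1 20.8] 74.2
wrist orange [260. 247.] 2990 mean [ 454.9 -383.8  211.7] z5/50/95 [190.7 220.5 222. ] rect 456.5 -378.3 [42.8 21.9] 72.5
wrist rim ((457.08270263671875, -373.84466552734375), (177.95846557617188, 139.3157958984375), 73.56941986083984) 2696
top orange [221. 159.] 16 mean [611.3  85.3  74.8] z5/50/95 [68.  75.3 79. ] rect 610.8 85.2 [41.5  8. ] 29.0
top orange [175. 183.] 91 mean [526.6 226.9 109.6] z5/50/95 [ 89.2 118.3 126.9] rect 529.0 229.9 [47.3 23.1] 83.8
top orange [368. 198.] 39 mean [ 459.8 -359.9  206. ] z5/50/95 [189.  202.1 224.5] rect 460.6 -360.8 [13.2 20.4] 60.2
top orange [369. 207.] 16 mean [ 448.9 -406.    40.9] z5/50/95 [36.1 40.2 50.3] rect 449.9 -406.8 [ 8.  22.2] 73.3
top rim ((442.2406005859375, -405.49383544921875), (124.68702697753906, 138.70635986328125), 68.4044189453125) 114
```

View pics/w10.png

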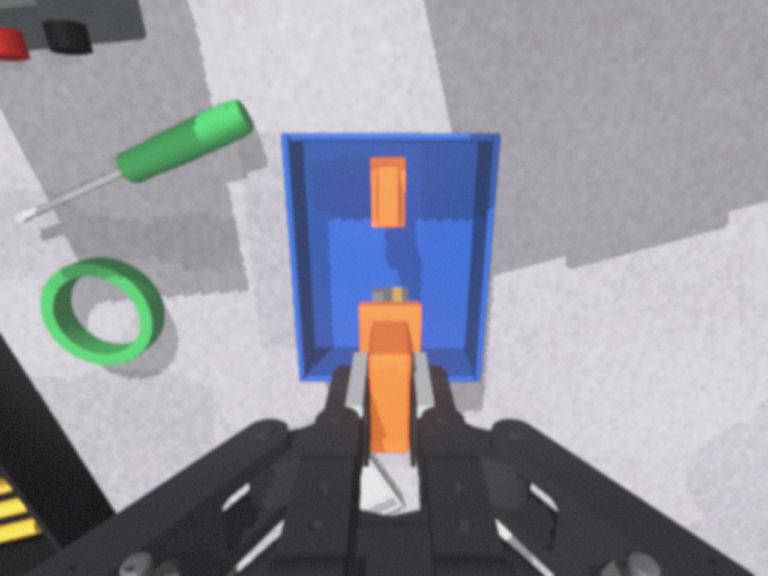

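Emit:
{"op": "apply_moves", "data": {
  "plan": [1, 0.001, 0.005, -0.03, 0, 1, 0.001, 0.005, -0.06, 0, 1, 0.001, 0.005, -0.09, 0, 1, 0.001, 0.005, -0.115, 0, 1, 0.001, 0.005, -0.135, 0, 1, 0.001, 0.005, -0.14, 0, 1, 0.001, 0.005, -0.14, 0, 1, 0.001, 0.005, -0.14, 0]
}}

```text
clock: 17.13
position: [459.4, -369.9, 59.4]
ee_rot: [-0.601, 0.799, -0.001, 0.0]
contact_force: [0.6, 0.0, -1.4]
gripper_width: 13.1
```

Emit:
{"op": "apply_moves", "data": {
  "plan": [-1, 0, 0, 0, 0, -1, 0, 0, 0, 0, -1, 0, 0, 0, 0, -1, 0, 0, 0, 0, -1, 0, 0, 0.04, 0, -1, 0, 0, 0.08, 0, -1, 0, 0, 0.12, 0, -1, 0, 0, 0.15, 0]
}}

```text
clock: 17.8
position: [458.8, -371.2, 212.6]
ee_rot: [-0.6, 0.8, -0.002, 0.001]
contact_force: [0.9, -0.5, 1.2]
gripper_width: 85.6
```

Emit:
{"op": "apply_moves", "data": {
  "plan": [-1, 0.037, 0.3, 0, 5, -1, 0.037, 0.3, 0, 5, -1, 0.037, 0.3, 0, 5, -1, 0.037, 0.3, 0, 5, -1, 0.037, 0.3, 0, 5, -1, 0.037, 0.3, 0, 5, -1, 0.037, 0.3, 0, 5, -1, 0.037, 0.3, 0, 5]
}}

```text
clock: 18.47
position: [495.7, -66.4, 209.1]
ee_rot: [-0.636, 0.771, -0.0, 0.001]
contact_force: [-0.2, -0.0, 0.5]
gripper_width: 85.4
```

Emit:
{"op": "apply_moves", "data": {
  "plan": [-1, 0.034, 0.302, 0, 6, -1, 0.034, 0.302, 0, 6, -1, 0.034, 0.302, 0, 6, -1, 0.034, 0.302, 0, 6, -1, 0.034, 0.302, 0, 6, -1, 0.034, 0.302, 0, 6, -1, 0.034, 0.302, 0, 6, -1, 0.034, 0.302, 0, 6]
}}

```text
clock: 19.13
position: [530.0, 236.1, 208.5]
ee_rot: [-0.676, 0.737, -0.0, 0.001]
contact_force: [0.9, -0.2, 0.3]
gripper_width: 85.3
```

```bash
python3 binchk.py 11
```

```text
{'clock': 19.133, 'joints': [0.698, 0.325, -0.142, 0.0, -1.102, -0.786], 'joint_vel': [0.137, 0.094, 0.129, -0.003, -0.081, -0.139], 'joint_efforts': [0.573, -35.796, 18.111, 3.99, 0.062, -0.084], 'position': [529.956, 236.106, 208.481], 'ee_rot': [-0.676, 0.737, -0.0, 0.001], 'contact_force': [0.93, -0.152, 0.256], 'wrist_torque': [-0.063, -0.072, -0.008], 'gripper_width': 85.337}
wrist orange [99.  7.] 23 mean [639.8  80.3 102.2] z5/50/95 [101.9 103.8 104.3] rect 647.8 79.7 [ 8.4 22.6] 83.6
wrist orange [142.  26.] 167 mean [618.6  89.5  75.8] z5/50/95 [ 68.5  72.  100.9] rect 624.3 88.3 [68.8 18.4] 18.1
wrist orange [260. 182.] 1244 mean [529.6 227.5 110.4] z5/50/95 [ 92.5 121.7 124.1] rect 529.9 232.1 [47.1 23.3] 84.7
top orange [220. 158.] 20 mean [614.   86.2  76.2] z5/50/95 [66.9 75.4 93.1] rect 612.3 85.4 [46.5  8.6] 31.2
top orange [176. 183.] 105 mean [527.1 226.3 107.9] z5/50/95 [ 87.5 114.4 125.8] rect 529.8 229.2 [46.8 25.4] 84.9
top orange [359. 204.] 85 mean [ 458.3 -369.2   56.9] z5/50/95 [36.9 64.8 73.5] rect 459.6 -371.5 [45.4 21.8] 73.5
top orange [376. 209.] 92 mean [ 442.9 -421.4   57.3] z5/50/95 [36.7 64.1 72.7] rect 443.0 -423.9 [45.5 20.5] 69.6
top rim ((456.7812805175781, -376.1773986816406), (181.81175231933594, 141.1474151611328), 73.37477111816406) 313
```

View pics/w11.png

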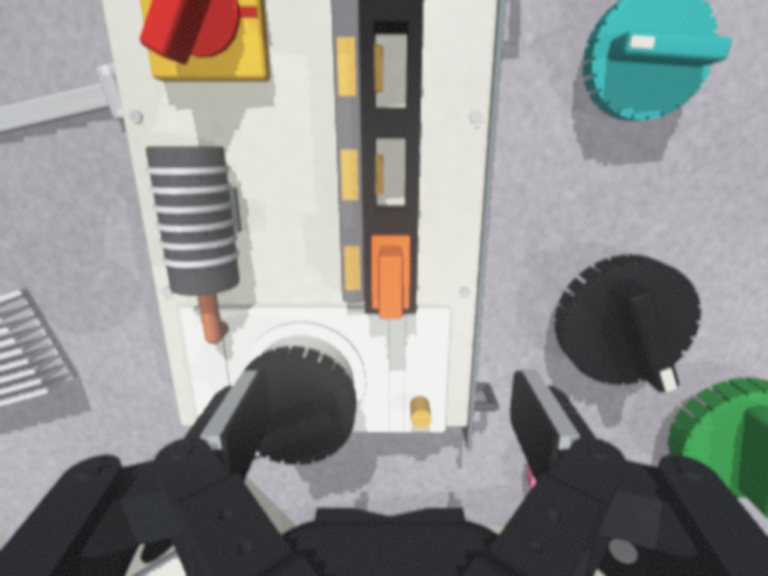

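View pics/t11.png

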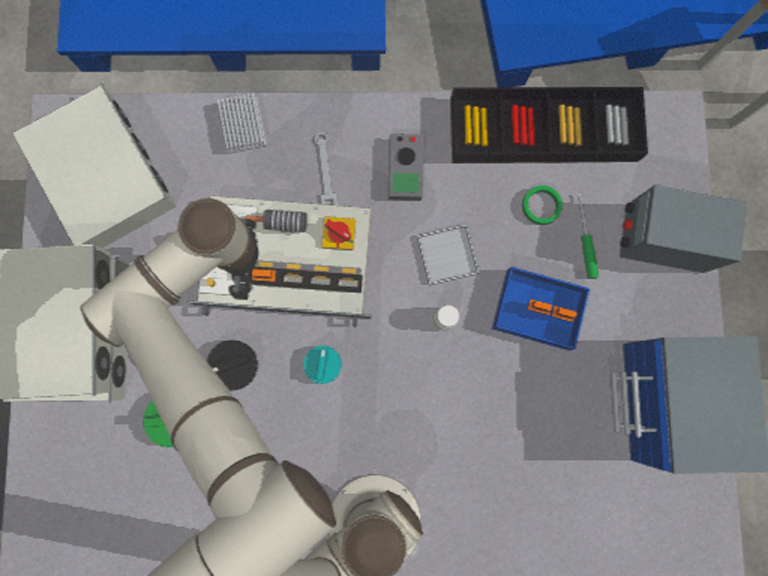

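Two fuses stand in the bin (t11 px 540,307 and 565,313). Fuse3 (px 391,283) is aligned. Descend.

Emit:
{"op": "apply_moves", "data": {
  "plan": [-1, 0, 0, -0.03, 0, -1, 0, 0, -0.07, 0, -1, 0, 0, -0.1, 0, -1, 0, 0, -0.111, 0, -1, 0, 0, -0.111, 0, 1, 0, 0, -0.111, 0, 1, 0, 0, -0.111, 0, 1, 0, 0, -0.111, 0]
}}

```text
clock: 19.9
position: [530.5, 232.1, 99.7]
ee_rot: [-0.674, 0.739, -0.0, 0.002]
contact_force: [-0.1, 0.5, -0.8]
gripper_width: 51.3
```

Emit:
{"op": "apply_moves", "data": {
  "plan": [1, 0, 0, 0, 0, 1, 0, 0, 0, 0, 1, 0, 0, 0, 0, 1, 0, 0, 0, 0, 1, 0, 0, 0, 0]
}}

```text
clock: 20.32
position: [529.7, 231.9, 98.4]
ee_rot: [-0.674, 0.738, -0.0, 0.001]
contact_force: [-1.0, -0.6, 5.3]
gripper_width: 12.8
```

Emit:
{"op": "apply_moves", "data": {
  "plan": [1, 0, 0, 0.006, 0, 1, 0, 0, 0.012, 0, 1, 0, 0, 0.02, 0, 1, 0, 0, 0.03, 0, 1, 0, 0, 0.045, 0, 1, 0, 0, 0.07, 0, 1, 0, 0, 0.1, 0, 1, 0, 0, 0.1, 0]
}}

```text
clock: 20.98
position: [532.8, 233.4, 205.5]
ee_rot: [-0.675, 0.738, -0.002, 0.007]
contact_force: [0.8, 1.0, 0.1]
gripper_width: 12.8
```

Emit:
{"op": "apply_moves", "data": {
  "plan": [1, -0.03, -0.28, 0, -5, 1, -0.03, -0.28, 0, -5, 1, -0.03, -0.28, 0, -5, 1, -0.03, -0.28, 0, -5, 1, -0.03, -0.28, 0, -5, 1, -0.03, -0.28, 0, -5, 1, -0.03, -0.28, 0, -5, 1, -0.03, -0.28, 0, -5]
}}

```text
clock: 21.65
position: [498.1, -52.7, 198.7]
ee_rot: [-0.639, 0.769, -0.001, 0.0]
contact_force: [0.1, -0.6, -0.5]
gripper_width: 12.4
```

```bash
python3 binchk.py 12
```

```text
{'clock': 21.65, 'joints': [0.22, 0.202, -0.341, 0.001, -1.027, -0.404], 'joint_vel': [0.072, 0.013, 0.019, -0.013, 0.018, -0.071], 'joint_efforts': [-1.419, -29.081, 17.535, 4.103, -0.045, 0.302], 'position': [498.149, -52.737, 198.688], 'ee_rot': [-0.639, 0.769, -0.001, 0.0], 'contact_force': [0.141, -0.607, -0.497], 'wrist_torque': [0.039, -0.082, 0.018], 'gripper_width': 12.406}
wrist orange [260. 249.] 3081 mean [497.1 -59.8 213.4] z5/50/95 [193.  222.9 224.4] rect 508.0 2.7 [159.6  22.7] 80.3
top orange [219. 155.] 11 mean [622.   92.1  77.2] z5/50/95 [71.8 76.2 86.7] rect 619.3 91.1 [28.9  5.9] 15.6
top orange [359. 204.] 83 mean [ 458.4 -369.3   56.6] z5/50/95 [36.2 65.  72.9] rect 459.5 -373.0 [45.4 21.8] 72.6
top orange [376. 209.] 91 mean [ 442.8 -421.3   57.6] z5/50/95 [37.3 66.1 73.4] rect 442.6 -424.4 [45.9 21.4] 67.5
top rim ((456.5679626464844, -375.89556884765625), (181.47015380859375, 141.181884765625), 73.81784057617188) 332
```

View pics/w12.png

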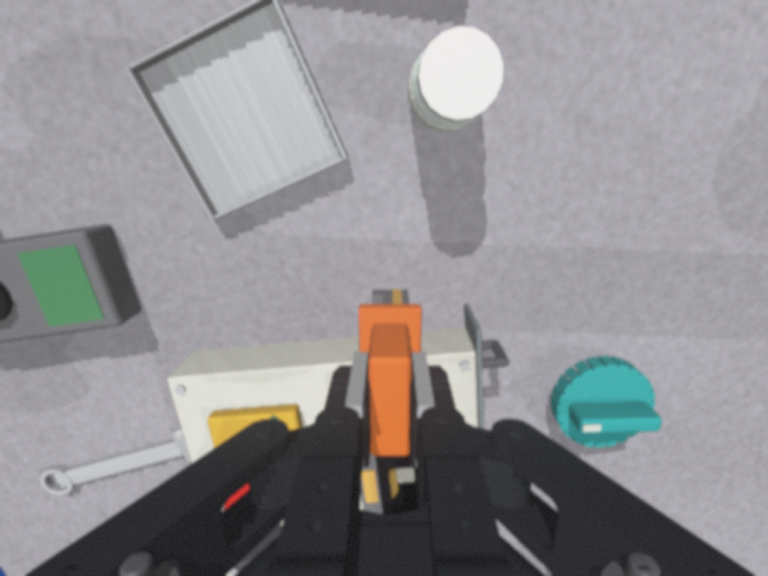

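Emit:
{"op": "apply_moves", "data": {
  "plan": [1, -0.026, -0.273, 0, -6, 1, -0.026, -0.273, 0, -6, 1, -0.026, -0.273, 0, -6, 1, -0.026, -0.273, 0, -6, 1, -0.026, -0.273, 0, -6, 1, -0.026, -0.273, 0, -6, 1, -0.026, -0.273, 0, -6, 1, -0.026, -0.273, 0, -6]
}}

```text
clock: 22.42
position: [473.7, -324.6, 197.5]
ee_rot: [-0.599, 0.801, -0.001, -0.0]
contact_force: [0.3, 0.3, -0.3]
gripper_width: 12.8
```

```bash
python3 binchk.py 13
```

```text
{'clock': 22.417, 'joints': [-0.318, 0.325, -0.172, 0.001, -1.073, 0.031], 'joint_vel': [0.065, -0.029, -0.044, -0.027, -0.001, -0.049], 'joint_efforts': [-1.586, -35.544, 18.415, 4.261, -0.022, 0.227], 'position': [473.732, -324.601, 197.495], 'ee_rot': [-0.599, 0.801, -0.001, -0.0], 'contact_force': [0.341, 0.285, -0.345], 'wrist_torque': [0.078, -0.08, -0.02], 'gripper_width': 12.814}
wrist orange [260.  72.] 1114 mean [ 444.6 -421.9   58.6] z5/50/95 [38.4 68.5 70.3] rect 444.5 -422.9 [45.  21.7] 74.2
wrist orange [260. 129.] 869 mean [ 459.4 -373.2   59.6] z5/50/95 [38.6 68.7 70.2] rect 460.3 -369.9 [44.6 21. ] 72.9
wrist orange [260. 248.] 3050 mean [ 471.6 -332.2  212.8] z5/50/95 [191.9 221.7 223.2] rect 473.2 -326.7 [42.7 22.6] 74.5
wrist rim ((456.9176025390625, -373.8431396484375), (178.2544708251953, 139.73318481445312), 73.65791320800781) 3587
top orange [220. 158.] 19 mean [613.8  86.   77.4] z5/50/95 [68.3 76.2 89.7] rect 612.4 85.6 [48.4  8.4] 31.3
top orange [350. 193.] 33 mean [ 477.2 -306.8  206. ] z5/50/95 [191.1 201.  224.3] rect 477.4 -308.3 [11.7 18.8] 80.0
top orange [365. 206.] 16 mean [ 452.1 -386.4   60.4] z5/50/95 [37.3 65.4 74.6] rect 450.3 -386.9 [16.4 14. ] 31.0
top orange [376. 209.] 93 mean [ 442.7 -421.6   57. ] z5/50/95 [35.6 65.6 73.7] rect 442.3 -424.9 [45.4 21.3] 67.9
top rim ((448.93890380859375, -374.00738525390625), (181.0888671875, 124.82734680175781), 73.77557373046875) 209
```

View pics/w13.png

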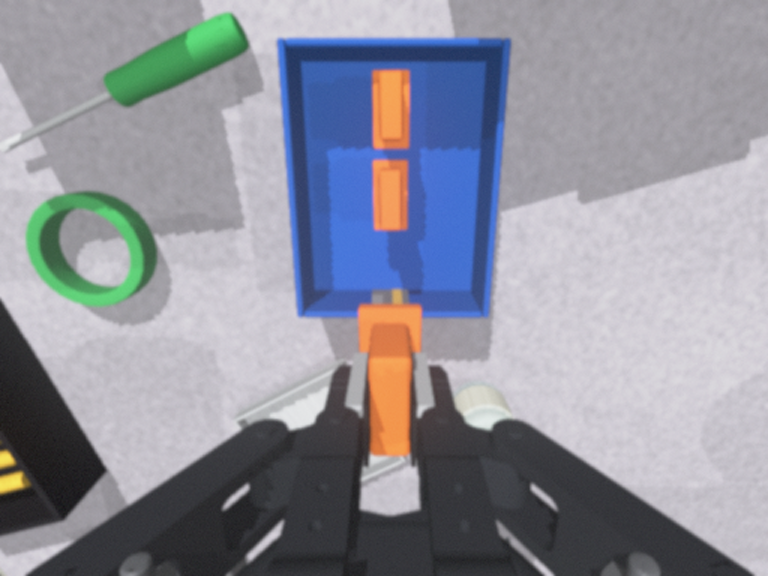

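Emit:
{"op": "apply_moves", "data": {
  "plan": [1, 0, 0.001, -0.03, 0, 1, 0, 0.001, -0.06, 0, 1, 0, 0.001, -0.09, 0, 1, 0, 0.001, -0.115, 0, 1, 0, 0.001, -0.135, 0, 1, 0, 0.001, -0.14, 0, 1, 0, 0.001, -0.14, 0, 1, 0, 0.001, -0.14, 0]
}}

```text
clock: 23.18
position: [474.6, -319.8, 58.5]
ee_rot: [-0.601, 0.799, -0.001, 0.0]
contact_force: [0.7, 0.2, -0.6]
gripper_width: 12.7
```

Emit:
{"op": "apply_moves", "data": {
  "plan": [-1, 0, 0, 0, 0, -1, 0, 0, 0, 0, -1, 0, 0, 0, 0, -1, 0, 0, 0, 0, -1, 0, 0, 0.04, 0, -1, 0, 0, 0.08, 0, -1, 0, 0, 0.12, 0, -1, 0, 0, 0.16, 0]
}}

```text
clock: 23.85
position: [472.7, -320.5, 219.7]
ee_rot: [-0.6, 0.8, -0.0, 0.0]
contact_force: [0.7, 0.6, -0.8]
gripper_width: 85.4
```

```bash
python3 binchk.py 14
```

```text
{'clock': 23.85, 'joints': [-0.312, 0.302, -0.146, 0.0, -1.123, 0.029], 'joint_vel': [0.0, -0.409, 0.697, -0.002, -1.094, -0.002], 'joint_efforts': [-0.279, -33.666, 16.539, 3.963, 0.591, -0.0], 'position': [472.711, -320.505, 219.679], 'ee_rot': [-0.6, 0.8, -0.0, 0.0], 'contact_force': [0.689, 0.571, -0.833], 'wrist_torque': [-0.085, -0.154, 0.037], 'gripper_width': 85.402}
wrist orange [258.  70.] 972 mean [ 444.6 -422.1   58.6] z5/50/95 [38.5 68.5 70.2] rect 444.2 -423.1 [45.  22.1] 73.2
wrist orange [258. 124.] 775 mean [ 459.5 -372.1   59.1] z5/50/95 [38.5 68.6 70.2] rect 460.2 -370.3 [44.8 20.6] 73.5
wrist orange [257. 171.] 729 mean [ 474.7 -323.1   58.3] z5/50/95 [38.6 68.5 70.1] rect 476.0 -319.5 [46.3 20.4] 74.0
wrist rim ((457.24908447265625, -373.7841796875), (179.04991149902344, 140.49171447753906), 73.51832580566406) 3510
top orange [220. 158.] 18 mean [614.4  86.9  76.7] z5/50/95 [68.  72.2 93.9] rect 612.4 86.2 [46.2  7. ] 31.5
top orange [344. 200.] 84 mean [ 474.  -318.5   57.1] z5/50/95 [36.1 65.3 72.7] rect 474.7 -321.7 [45.  21.8] 69.5
top orange [375. 209.] 91 mean [ 442.9 -421.3   57. ] z5/50/95 [36.  64.8 73.6] rect 444.3 -424.6 [48.5 22.1] 71.9
top rim ((451.9932861328125, -374.32049560546875), (180.75062561035156, 130.49375915527344), 73.65428924560547) 213
```

View pics/w14.png

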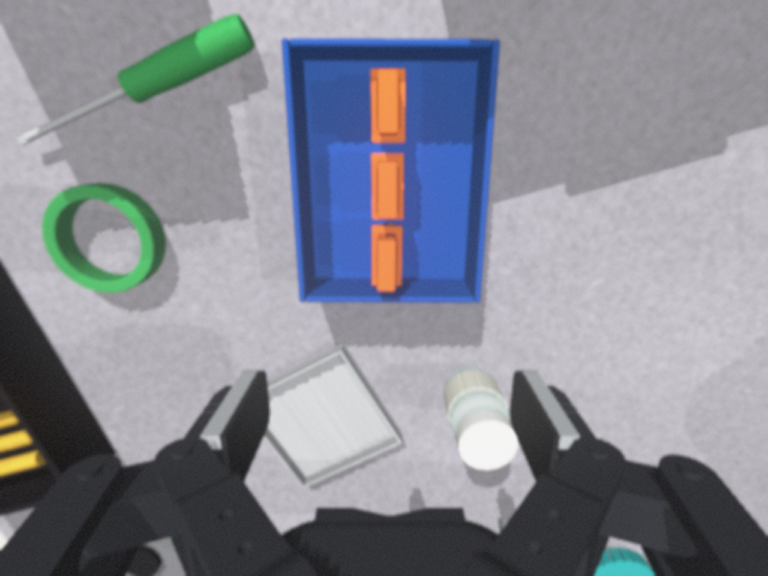

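All three fuses stand upright in the bin (px 388,105 / 388,187 / 387,260). Checking obstacles around the cap and the tray pose.

```bash
python3 - <<'E'
from seg import *
P=np.load("ptop.npy")
m=(P[...,2]>150)
for a in range(300,900,50):
    row=[]
    for b in range(200,700,50):
        q=m&(abs(P[...,0]-a)<25)&(abs(P[...,1]-b)<25); row.append(int(np.nanmax(P[...,2][q])) if q.any() else 0)
    print(a,row)
im=arm.get_image("top"); P=cloud(im); H,S,V=hsvof(im)
m=(P[...,1]<-60)&(P[...,1]>-280)&(P[...,0]>480)&(P[...,0]<720)&(P[...,2]>10)&(P[...,2]<25)
print("tray",cv2.minAreaRect(P[m][:,:2].astype(np.float32)),m.sum())
im=arm.get_image("scene"); P=cloud(im)
m=(P[...,1]<-60)&(P[...,1]>-280)&(P[...,0]>480)&(P[...,0]<720)&(P[...,2]>10)&(P[...,2]<25)
print("tray",cv2.minAreaRect(P[m][:,:2].astype(np.float32)),m.sum())
E
```

```text
300 [0, 0, 0, 0, 0, 0, 0, 177, 177, 179]
350 [0, 0, 0, 0, 0, 0, 0, 177, 178, 177]
400 [0, 0, 0, 0, 0, 0, 0, 176, 178, 177]
450 [0, 0, 0, 0, 0, 0, 0, 181, 176, 177]
500 [0, 0, 0, 0, 0, 0, 0, 177, 176, 177]
550 [0, 0, 0, 0, 0, 0, 0, 177, 177, 176]
600 [0, 0, 0, 0, 0, 0, 0, 173, 174, 173]
650 [0, 0, 0, 0, 0, 0, 0, 0, 0, 0]
700 [0, 0, 0, 0, 0, 0, 0, 0, 0, 0]
750 [0, 0, 0, 0, 0, 0, 0, 0, 0, 0]
800 [0, 0, 0, 0, 0, 0, 0, 0, 0, 0]
850 [0, 0, 0, 0, 0, 0, 0, 0, 0, 0]
tray ((610.5030517578125, -116.19322204589844), (226.35244750976562, 94.52984619140625), 10.700218200683594) 91
tray ((583.4732666015625, -171.96803283691406), (117.4720687866211, 120.01609802246094), 12.62905216217041) 167
```

Emit:
{"op": "apply_moves", "data": {
  "plan": [-1, 0.06, 0.31, 0.03, -28, -1, 0.06, 0.31, 0.03, -28, -1, 0.06, 0.31, 0.03, -28, -1, 0.06, 0.31, 0.03, -28, -1, 0.06, 0.31, 0.03, -28, -1, 0.06, 0.31, 0.03, -28, -1, 0.06, 0.31, 0.03, -28, -1, 0.06, 0.31, 0.03, -28]
}}

```text
clock: 24.72
position: [532.1, -9.2, 245.9]
ee_rot: [-0.389, 0.921, 0.0, -0.001]
contact_force: [0.4, -0.8, -0.1]
gripper_width: 85.2
```

Emit:
{"op": "apply_moves", "data": {
  "plan": [-1, 0.07, 0.325, 0, -27, -1, 0.07, 0.325, 0, -27, -1, 0.07, 0.325, 0, -27, -1, 0.07, 0.325, 0, -27, -1, 0.07, 0.325, 0, -27, -1, 0.07, 0.325, 0, -27, -1, 0.07, 0.325, 0, -27, -1, 0.07, 0.325, 0, -27]
}}

```text
clock: 25.38
position: [601.6, 311.6, 245.1]
ee_rot: [-0.163, 0.987, -0.001, -0.002]
contact_force: [0.7, 0.7, 0.0]
gripper_width: 85.4
```

Emit:
{"op": "apply_moves", "data": {
  "plan": [-1, 0, 0, 0, 0, -1, 0, 0, 0, 0]
}}

```text
clock: 25.55
position: [601.4, 311.8, 243.6]
ee_rot: [-0.164, 0.986, -0.001, -0.002]
contact_force: [-0.5, -0.8, -0.8]
gripper_width: 85.4
```

```bash
cat > capchk.py <<'E'
from seg import *
import sys
st()
im=save("wrist","c"+sys.argv[1]+".png",1.5); P=cloud(im); H,S,V=hsvof(im)
k=(V<90)&(S<90); zt=float(sys.argv[2]) if len(sys.argv)>2 else 140
near=(abs(P[...,0]-603)<70)&(abs(P[...,1]-316)<70)
b=near&(P[...,2]>zt-6)&(P[...,2]<zt+6)&(S<90)
if b.sum()>30:
    c,wh,a=cv2.minAreaRect(P[b][:,:2].astype(np.float32)); print("bar",c,wh,a,np.median(P[b][:,2]),b.sum())
s=b&(V>150); print("stripe",P[s].mean(0),s.sum())
d=near&k&(P[...,2]>zt-32)&(P[...,2]<zt-20); print("disc",cv2.minEnclosingCircle(P[d][:,:2].astype(np.float32)),np.median(P[d][:,2]))
r=((H<6)|(H>172))&(S>120)&near&(P[...,2]<75); print("redmark",P[r].mean(0),r.sum())
y=(H>18)&(H<32)&(S>120)&near&(P[...,2]<75)&(P[...,0]>600); print("yellowmark",P[y].mean(0),y.sum())
E
python3 capchk.py 1
```

```text
{'clock': 25.55, 'joints': [0.716, 0.471, 0.176, -0.001, -1.281, -1.957], 'joint_vel': [-0.04, -0.044, -0.032, 0.006, -0.005, 0.004], 'joint_efforts': [1.079, -43.49, 20.064, 4.354, 0.066, -0.023], 'position': [601.358, 311.824, 243.599], 'ee_rot': [-0.164, 0.986, -0.001, -0.002], 'contact_force': [-0.529, -0.804, -0.775], 'wrist_torque': [-0.04, -0.008, 0.036], 'gripper_width': 85.397}
bar (601.6961059570312, 316.5907287597656) (64.88801574707031, 13.493633270263672) 18.764734268188477 140.25475291016573 1008
stripe [625.54809731 324.61047409 141.26853541] 101
disc ((601.64697265625, 316.6720886230469), 41.22042465209961) 114.32793041456722
redmark [nan nan nan] 0
yellowmark [nan nan nan] 0capchk.py:12: RuntimeWarning: Mean of empty slice.
  r=((H<6)|(H>172))&(S>120)&near&(P[...,2]<75); print("redmark",P[r].mean(0),r.sum())
  ret = um.true_divide(
capchk.py:13: RuntimeWarning: Mean of empty slice.
  y=(H>18)&(H<32)&(S>120)&near&(P[...,2]<75)&(P[...,0]>600); print("yellowmark",P[y].mean(0),y.sum())
```

View pics/c1.png

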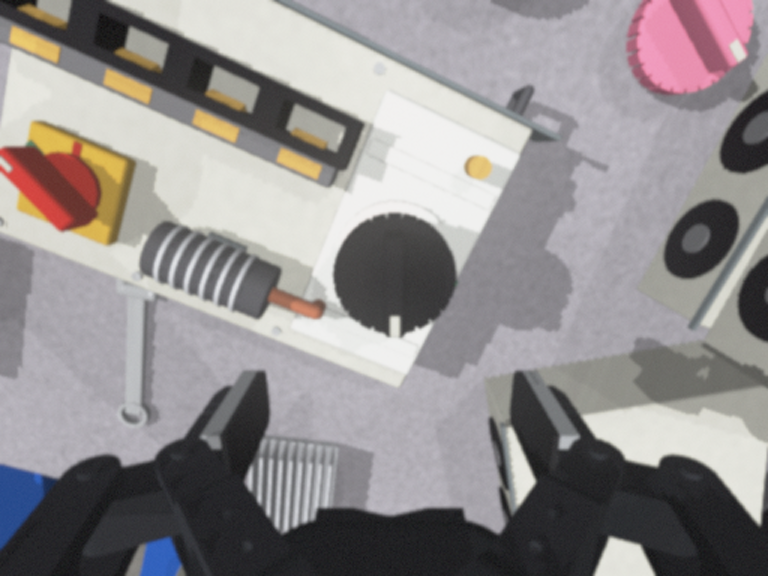

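Emit:
{"op": "apply_moves", "data": {
  "plan": [-1, 0.0005, 0.0045, -0.04, 0, -1, 0.0005, 0.0045, -0.08, 0, -1, 0.0005, 0.0045, -0.11, 0, -1, 0.0005, 0.0045, -0.125, 0, -1, 0.0005, 0.0045, -0.125, 0, -1, 0.0005, 0.0045, -0.125, 0]
}}

```text
clock: 26.1
position: [602.6, 312.9, 121.8]
ee_rot: [-0.162, 0.987, -0.001, -0.001]
contact_force: [1.4, 0.7, 1.1]
gripper_width: 85.3
```

```bash
python3 -W ignore capchk.py 2; python3 -c "
from h import *
save('scene','sc2.png',4,(240,220,400,340))"
```

```text
{'clock': 26.1, 'joints': [0.717, 0.561, 0.013, 0.001, -1.025, -1.961], 'joint_vel': [0.005, -0.034, 0.056, 0.013, -0.0, -0.002], 'joint_efforts': [0.021, -44.111, 16.126, 3.552, -0.027, 0.0], 'position': [602.591, 312.864, 121.803], 'ee_rot': [-0.162, 0.987, -0.001, -0.001], 'contact_force': [1.43, 0.723, 1.15], 'wrist_torque': [0.051, -0.01, 0.06], 'gripper_width': 85.259}
bar (600.9739990234375, 311.498291015625) (98.41267395019531, 63.52963638305664) 80.21589660644531 140.28503872294178 3792
stripe [625.49201034 324.18312257 141.27012777] 179
disc ((602.029052734375, 316.77008056640625), 42.141658782958984) 114.32857816835804
redmark [nan nan nan] 0
yellowmark [nan nan nan] 0
```

View pics/c2.png

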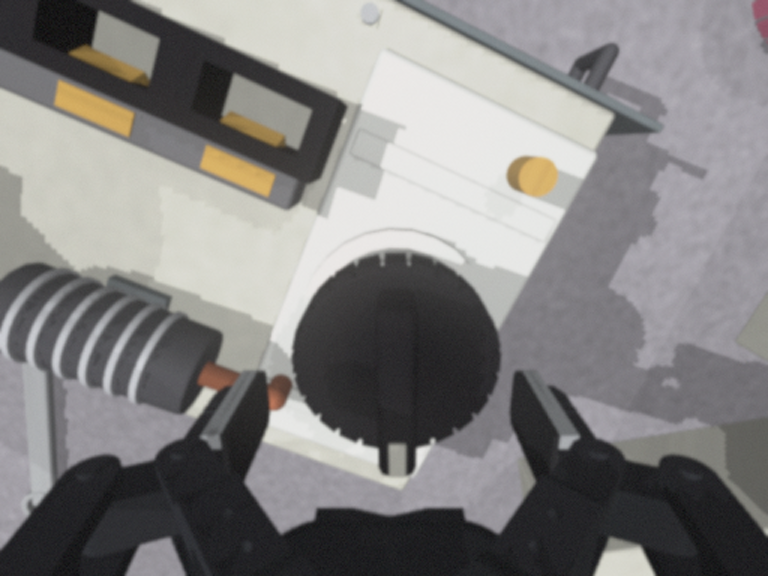

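Emit:
{"op": "apply_moves", "data": {
  "plan": [-1, -0.001, 0.0035, -0.004, 0, -1, -0.001, 0.0035, -0.004, 0, 1, -0.001, 0.0035, -0.004, 0, 1, -0.001, 0.0035, -0.004, 0, 1, -0.001, 0.0035, -0.004, 0, 1, -0.001, 0.0035, -0.004, 0, 1, -0.001, 0.0035, -0.004, 0, 1, -0.001, 0.0035, -0.004, 0]
}}

```text
clock: 26.87
position: [601.9, 317.7, 118.6]
ee_rot: [-0.163, 0.987, -0.0, 0.0]
contact_force: [-1.1, 4.2, 3.7]
gripper_width: 12.6
```

Emit:
{"op": "apply_moves", "data": {
  "plan": [1, 0, 0, 0, 0, 1, 0, 0, 0, 0, 1, 0, 0, 0, 0]
}}

```text
clock: 27.12
position: [601.8, 317.8, 118.6]
ee_rot: [-0.163, 0.987, -0.0, 0.0]
contact_force: [-0.7, -1.5, 3.2]
gripper_width: 12.8
```

Emit:
{"op": "apply_moves", "data": {
  "plan": [1, 0, 0, 0, 5, 1, 0, 0, 0, 10, 1, 0, 0, 0, 15, 1, 0, 0, 0, 19, 1, 0, 0, 0, 21, 1, 0, 0, 0, 21, 1, 0, 0, 0, 21, 1, 0, 0, 0, 21]
}}

```text
clock: 27.78
position: [603.1, 317.6, 118.6]
ee_rot: [-0.34, 0.94, -0.0, 0.001]
contact_force: [4.8, -3.1, 0.4]
gripper_width: 12.5
```

```bash
python3 -W ignore capchk.py 3
```

```text
{'clock': 27.783, 'joints': [0.722, 0.566, 0.013, 0.002, -1.016, -1.601], 'joint_vel': [0.001, 0.0, 0.001, -0.001, -0.001, -0.0], 'joint_efforts': [3.278, -46.008, 16.45, 2.297, -0.336, 0.039], 'position': [603.14, 317.587, 118.649], 'ee_rot': [-0.34, 0.94, -0.0, 0.001], 'contact_force': [4.757, -3.073, 0.375], 'wrist_torque': [-0.952, -1.344, -0.01], 'gripper_width': 12.489}
bar (603.20849609375, 316.2611389160156) (63.50353240966797, 37.51259231567383) 18.913841247558594 140.20043110756694 3780
stripe [622.18737159 334.31536134 141.45202754] 158
disc ((602.6475830078125, 318.35711669921875), 41.995628356933594) 114.28176859363103
redmark [nan nan nan] 0
yellowmark [nan nan nan] 0
```

View pics/c3.png

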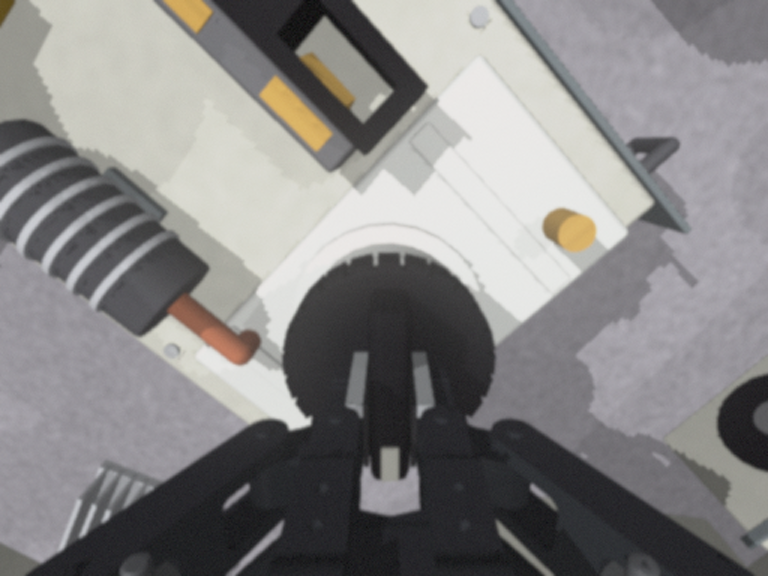

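Stripe (px 390,463) at about 41° in the world frame, roughly 46° on the neck, at the first stop. Hold for over 2 s to vent.

Emit:
{"op": "apply_moves", "data": {
  "plan": [1, 0, 0, 0, 0, 1, 0, 0, 0, 0, 1, 0, 0, 0, 0, 1, 0, 0, 0, 0, 1, 0, 0, 0, 0, 1, 0, 0, 0, 0, 1, 0, 0, 0, 0, 1, 0, 0, 0, 0]
}}

```text
clock: 28.5
position: [603.2, 317.6, 118.6]
ee_rot: [-0.34, 0.94, -0.0, 0.001]
contact_force: [4.8, -3.3, 0.2]
gripper_width: 12.6
```

Emit:
{"op": "apply_moves", "data": {
  "plan": [1, 0, 0, 0, 0, 1, 0, 0, 0, 0, 1, 0, 0, 0, 0, 1, 0, 0, 0, 0, 1, 0, 0, 0, 0, 1, 0, 0, 0, 0, 1, 0, 0, 0, 0, 1, 0, 0, 0, 0]
}}

```text
clock: 29.17
position: [603.2, 317.6, 118.7]
ee_rot: [-0.34, 0.94, -0.0, 0.001]
contact_force: [4.7, -2.6, 0.8]
gripper_width: 12.5
```

Emit:
{"op": "apply_moves", "data": {
  "plan": [1, 0, 0, 0, 0, 1, 0, 0, 0, 0, 1, 0, 0, 0, 0, 1, 0, 0, 0, 0, 1, 0, 0, 0, 0, 1, 0, 0, 0, 0, 1, 0, 0, 0, 0, 1, 0, 0, 0, 0]
}}

```text
clock: 29.83
position: [603.2, 317.6, 118.7]
ee_rot: [-0.34, 0.94, -0.0, 0.001]
contact_force: [4.2, -4.1, 0.1]
gripper_width: 12.8
```

```bash
python3 -W ignore capchk.py 4
```

```text
{'clock': 29.833, 'joints': [0.722, 0.566, 0.013, 0.002, -1.016, -1.6], 'joint_vel': [-0.0, 0.001, 0.0, -0.0, 0.001, -0.001], 'joint_efforts': [3.283, -46.006, 16.45, 2.296, -0.336, 0.038], 'position': [603.159, 317.6, 118.655], 'ee_rot': [-0.34, 0.94, -0.0, 0.001], 'contact_force': [4.197, -4.066, 0.107], 'wrist_torque': [-1.012, -1.312, -0.057], 'gripper_width': 12.798}
bar (601.1204833984375, 319.2279052734375) (64.22416687011719, 37.66446304321289) 59.91741180419922 140.18600397854047 3785
stripe [622.2234857  334.31889426 141.47067679] 158
disc ((602.709228515625, 318.5294494628906), 42.03146743774414) 114.28009641482046
redmark [nan nan nan] 0
yellowmark [nan nan nan] 0
```

Emit:
{"op": "apply_moves", "data": {
  "plan": [1, 0, 0, -0.002, 0, 1, 0, 0, -0.004, 0, 1, 0, 0, -0.006, 0, 1, 0, 0, -0.008, 0, 1, 0, 0, -0.008, 0, 1, 0, 0, -0.008, 0]
}}

```text
clock: 30.38
position: [603.2, 317.7, 113.5]
ee_rot: [-0.34, 0.94, -0.001, 0.002]
contact_force: [0.1, -3.9, 11.4]
gripper_width: 13.0
```

```bash
python3 -W ignore capchk.py 5 133
```

```text
{'clock': 30.383, 'joints': [0.722, 0.57, 0.006, 0.003, -1.004, -1.6], 'joint_vel': [0.0, -0.002, 0.0, 0.0, -0.003, -0.0], 'joint_efforts': [2.698, -39.547, 14.812, 1.721, 0.878, -0.003], 'position': [603.244, 317.656, 113.476], 'ee_rot': [-0.34, 0.94, -0.001, 0.002], 'contact_force': [0.093, -3.938, 11.412], 'wrist_torque': [-1.388, -0.045, -0.038], 'gripper_width': 12.971}
bar (601.1444091796875, 319.23114013671875) (64.19906616210938, 37.52525329589844) 60.087276458740234 135.00574133103947 3787
stripe [622.15850615 334.28686003 136.35029706] 155
disc ((602.8638305664062, 318.685791015625), 42.209388732910156) 109.13976717052148
redmark [nan nan nan] 0
yellowmark [nan nan nan] 0
```

Down 5.2 mm so far; about 7.5 is needed. Press 4 mm more.

Emit:
{"op": "apply_moves", "data": {
  "plan": [1, 0, 0, -0.002, 0, 1, 0, 0, -0.0035, 0, 1, 0, 0, -0.0035, 0, 1, 0, 0, -0.0035, 0]
}}

```text
clock: 30.77
position: [603.3, 317.7, 110.6]
ee_rot: [-0.34, 0.94, -0.001, 0.002]
contact_force: [-0.8, -5.2, 13.1]
gripper_width: 13.1
```

Emit:
{"op": "apply_moves", "data": {
  "plan": [1, 0, 0, 0, 5, 1, 0, 0, 0, 10, 1, 0, 0, 0, 15, 1, 0, 0, 0, 20, 1, 0, 0, 0, 25, 1, 0, 0, 0, 30, 1, 0, 0, 0, 35, 1, 0, 0, 0, 35]
}}

```text
clock: 31.43
position: [603.3, 318.7, 110.8]
ee_rot: [-0.609, 0.793, -0.001, 0.003]
contact_force: [-0.5, -2.4, 12.5]
gripper_width: 12.5
```

```bash
python3 -W ignore capchk.py 6 133
```

```text
{'clock': 31.433, 'joints': [0.723, 0.573, 0.004, 0.002, -0.997, -0.986], 'joint_vel': [-0.001, -0.002, 0.002, 0.001, -0.002, -0.086], 'joint_efforts': [1.068, -38.581, 14.062, 2.016, 0.8, 0.354], 'position': [603.318, 318.696, 110.805], 'ee_rot': [-0.609, 0.793, -0.001, 0.003], 'contact_force': [-0.476, -2.424, 12.491], 'wrist_torque': [-0.767, 0.409, 0.011], 'gripper_width': 12.53}
bar (605.0009155273438, 317.6961975097656) (64.16743469238281, 37.66448211669922) 54.6794548034668 132.43864740526485 3796
stripe [609.507185   342.68790431 133.61227948] 227
disc ((603.4577026367188, 319.18218994140625), 42.04154968261719) 106.47853961344916
redmark [nan nan nan] 0
yellowmark [nan nan nan] 0
```

View pics/c6.png

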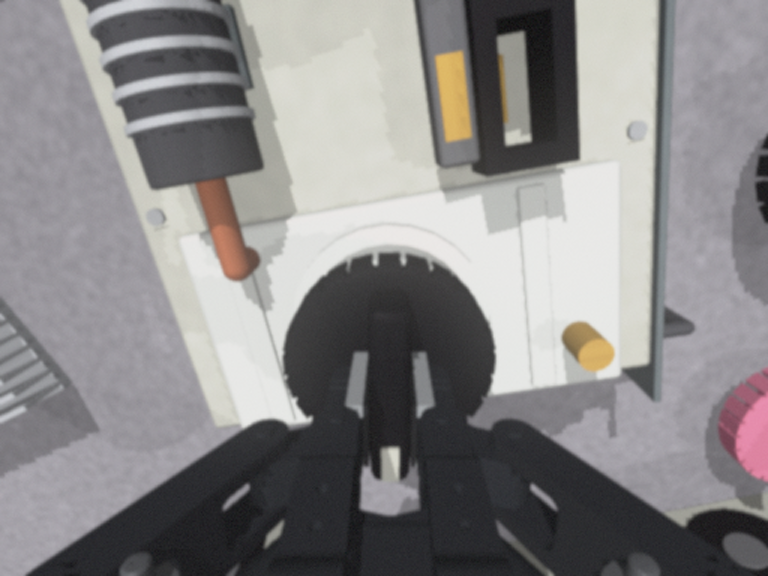

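Cap is past the stop, at about 80°. Continue to the end and let it up.

Emit:
{"op": "apply_moves", "data": {
  "plan": [1, 0, 0, 0, 5, 1, 0, 0, 0, 9, 1, 0, 0, 0, 11, 1, 0, 0, 0, 11, 1, 0, 0, 0, 11]
}}

```text
clock: 31.9
position: [602.5, 318.6, 110.7]
ee_rot: [-0.681, 0.733, -0.001, 0.002]
contact_force: [-2.4, -1.3, 12.8]
gripper_width: 12.7
```

Emit:
{"op": "apply_moves", "data": {
  "plan": [1, 0, 0, 0.005, 0, 1, 0, 0, 0.01, 0, 1, 0, 0, 0.015, 0, 1, 0, 0, 0.018, 0, 1, 0, 0, 0.018, 0, 1, 0, 0, 0.018, 0, 1, 0, 0, 0.018, 0]
}}

```text
clock: 32.48
position: [601.8, 318.6, 124.5]
ee_rot: [-0.681, 0.733, 0.0, 0.0]
contact_force: [0.0, 0.5, 2.3]
gripper_width: 12.4
```

```bash
python3 -W ignore capchk.py 7 147
```

```text
{'clock': 32.483, 'joints': [0.724, 0.56, 0.02, -0.0, -1.03, -0.797], 'joint_vel': [0.0, 0.003, 0.0, 0.0, -0.003, 0.0], 'joint_efforts': [-0.286, -44.49, 15.804, 3.443, -0.364, 0.005], 'position': [601.804, 318.584, 124.486], 'ee_rot': [-0.681, 0.733, 0.0, 0.0], 'contact_force': [0.022, 0.477, 2.312], 'wrist_torque': [0.246, -0.191, 0.047], 'gripper_width': 12.399}
bar (600.4799194335938, 318.28460693359375) (37.6410026550293, 64.0550308227539) 15.851863861083984 146.09540133163284 3800
stripe [603.98516954 343.26736582 147.22686538] 245
disc ((602.5572509765625, 319.36572265625), 42.19245529174805) 120.09834680050673
redmark [653.73903108 317.63906969  67.38835975] 18
yellowmark [nan nan nan] 0
```

Cap is up (top at z 147, neck angle about 91°). Lift it and carry it towards the tray.

Emit:
{"op": "apply_moves", "data": {
  "plan": [1, 0, 0, 0, 0, 1, 0, 0, 0.005, 0, 1, 0, 0, 0.012, 0, 1, 0, 0, 0.02, 0, 1, 0, 0, 0.04, 0, 1, 0, 0, 0.07, 0, 1, 0, 0, 0.1, 0, 1, 0, 0, 0.1, 0]
}}

```text
clock: 33.2
position: [604.5, 319.2, 233.1]
ee_rot: [-0.681, 0.732, -0.002, 0.006]
contact_force: [0.7, -0.2, 0.3]
gripper_width: 12.9
```

```bash
python3 -W ignore - <<'E'
from seg import *
st(); save("wrist","c8.png")
im=save("scene","s8.png"); P=cloud(im)
m=(P[...,1]<-60)&(P[...,1]>-280)&(P[...,0]>480)&(P[...,0]<720)&(P[...,2]>10)&(P[...,2]<25)
print("tray",cv2.minAreaRect(P[m][:,:2].astype(np.float32)),m.sum())
E
```

```text
{'clock': 33.2, 'joints': [0.723, 0.478, 0.16, 0.003, -1.24, -0.797], 'joint_vel': [-0.002, 0.028, -0.073, -0.037, 0.07, 0.001], 'joint_efforts': [0.159, -38.894, 16.733, 3.581, -0.48, -0.001], 'position': [604.455, 319.187, 233.056], 'ee_rot': [-0.681, 0.732, -0.002, 0.006], 'contact_force': [0.745, -0.242, 0.287], 'wrist_torque': [0.079, -0.111, -0.024], 'gripper_width': 12.894}
tray ((582.0462646484375, -172.85726928710938), (119.8701400756836, 119.14535522460938), 12.339110374450684) 175
```

View pics/c8.png

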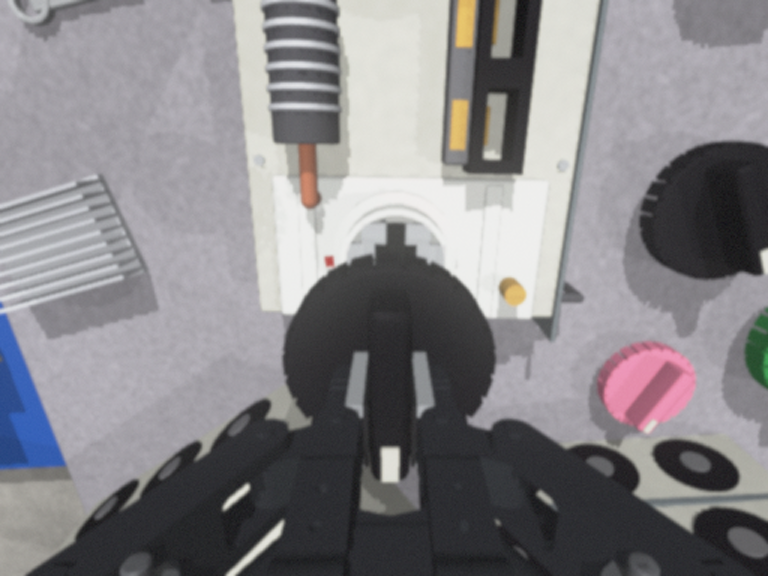

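Cap held (px 390,350), neck empty. Moving to the tray.

Emit:
{"op": "apply_moves", "data": {
  "plan": [1, -0.01, -0.245, 0, 0, 1, -0.01, -0.245, 0, 0, 1, -0.01, -0.245, 0, 0, 1, -0.01, -0.245, 0, 0, 1, -0.01, -0.245, 0, 0, 1, -0.01, -0.245, 0, 0, 1, -0.01, -0.245, 0, 0, 1, -0.01, -0.245, 0, 0]
}}

```text
clock: 33.97
position: [590.5, 70.8, 223.5]
ee_rot: [-0.679, 0.734, 0.001, -0.001]
contact_force: [-0.1, 0.8, -0.5]
gripper_width: 13.0
```

Emit:
{"op": "apply_moves", "data": {
  "plan": [1, -0.01, -0.245, 0, 0, 1, -0.01, -0.245, 0, 0, 1, -0.01, -0.245, 0, 0, 1, -0.01, -0.245, 0, 0, 1, -0.01, -0.245, 0, 0, 1, -0.01, -0.245, 0, 0, 1, -0.01, -0.245, 0, 0, 1, -0.01, -0.245, 0, 0]
}}

```text
clock: 34.63
position: [581.3, -172.7, 223.3]
ee_rot: [-0.68, 0.734, 0.001, -0.001]
contact_force: [0.6, 0.9, -0.8]
gripper_width: 12.3
```

```bash
cat > traychk.py <<'E'
from seg import *
import sys
st()
im=save("wrist","d"+sys.argv[1]+".png"); P=cloud(im); s=im["state"]; H,S,V=hsvof(im)
m=(abs(P[...,0]-583)<85)&(abs(P[...,1]+172)<85)&(P[...,2]>11)&(P[...,2]<21)
if m.sum()>50: print("tray rim",cv2.minAreaRect(P[m][:,:2].astype(np.float32)),m.sum())
for n in("scene",):
    im=save(n,"e"+sys.argv[1]+".png"); P=cloud(im)
    m=(abs(P[...,0]-583)<85)&(abs(P[...,1]+172)<85)&(P[...,2]>10)&(P[...,2]<25)
    if m.sum()>20: print(n,"tray",cv2.minAreaRect(P[m][:,:2].astype(np.float32)),m.sum())
E
python3 -W ignore traychk.py 1
```

```text
{'clock': 34.633, 'joints': [-0.022, 0.36, -0.05, -0.001, -1.163, -0.053], 'joint_vel': [0.047, -0.011, -0.008, -0.005, 0.003, -0.004], 'joint_efforts': [-1.289, -38.281, 19.11, 4.394, -0.013, 0.038], 'position': [581.29, -172.733, 223.325], 'ee_rot': [-0.68, 0.734, 0.001, -0.001], 'contact_force': [0.607, 0.925, -0.809], 'wrist_torque': [0.103, -0.032, 0.024], 'gripper_width': 12.262}
tray rim ((586.3828125, -175.2666473388672), (115.98452758789062, 110.5459976196289), 12.686492919921875) 639
scene tray ((582.9547729492188, -172.60769653320312), (117.42378234863281, 121.0076904296875), 13.553213119506836) 164
```

View pics/d1.png

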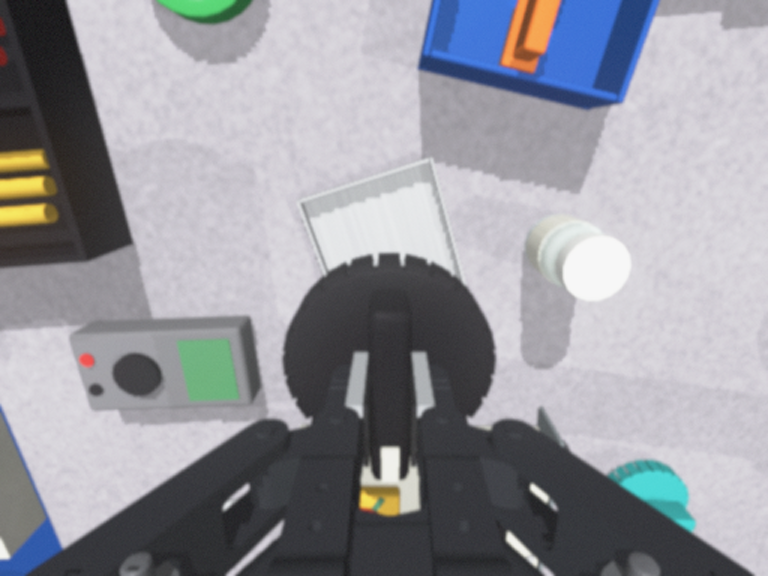

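View pics/e1.png

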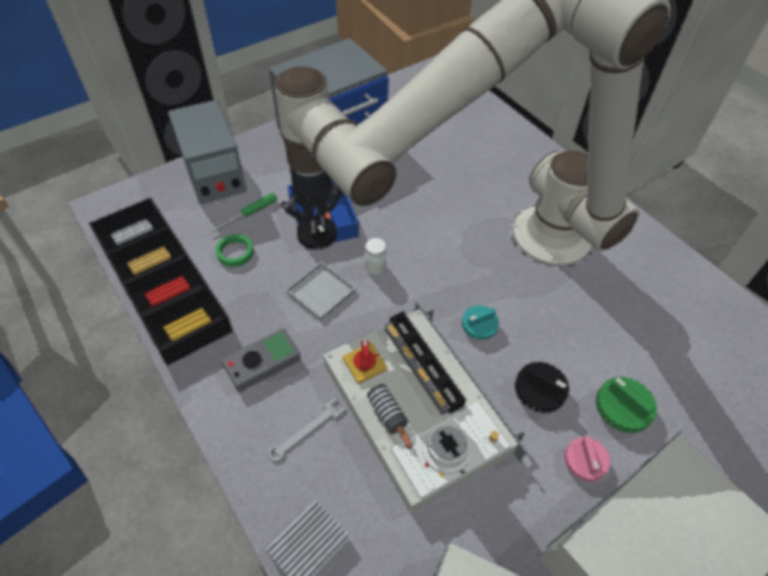

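Emit:
{"op": "apply_moves", "data": {
  "plan": [1, 0.001, -0.001, -0.04, 0, 1, 0.001, -0.001, -0.08, 0, 1, 0.001, -0.001, -0.12, 0, 1, 0.001, -0.001, -0.15, 0, 1, 0.001, -0.001, -0.17, 0, 1, 0.001, -0.001, -0.18, 0, 1, 0.001, -0.001, -0.18, 0, 1, 0.001, -0.001, -0.18, 0]
}}

```text
clock: 35.4
position: [583.6, -171.9, 45.3]
ee_rot: [-0.681, 0.732, -0.0, 0.0]
contact_force: [0.3, 0.6, -0.4]
gripper_width: 12.8
```

Emit:
{"op": "apply_moves", "data": {
  "plan": [1, 0, 0, -0.003, 0, 1, 0, 0, -0.005, 0, 1, 0, 0, -0.007, 0, 1, 0, 0, -0.007, 0]
}}

```text
clock: 35.73
position: [582.9, -173.0, 38.3]
ee_rot: [-0.68, 0.733, -0.0, 0.0]
contact_force: [0.3, 0.3, -1.6]
gripper_width: 12.6
```

```bash
python3 -W ignore traychk.py 2
```

```text
{'clock': 35.733, 'joints': [-0.023, 0.551, -0.26, -0.0, -0.759, -0.051], 'joint_vel': [-0.002, 0.002, -0.001, 0.003, -0.004, -0.001], 'joint_efforts': [0.112, -43.107, 14.444, 3.252, 0.051, -0.0], 'position': [582.853, -172.95, 38.293], 'ee_rot': [-0.68, 0.733, -0.0, 0.0], 'contact_force': [0.339, 0.294, -1.606], 'wrist_torque': [-0.019, 0.024, 0.054], 'gripper_width': 12.594}
tray rim ((585.7053833007812, -172.8424835205078), (116.10092163085938, 115.59270477294922), 12.660296440124512) 3322
scene tray ((582.656982421875, -171.4329071044922), (119.19212341308594, 119.53752136230469), 12.257946968078613) 160
```

View pics/d2.png

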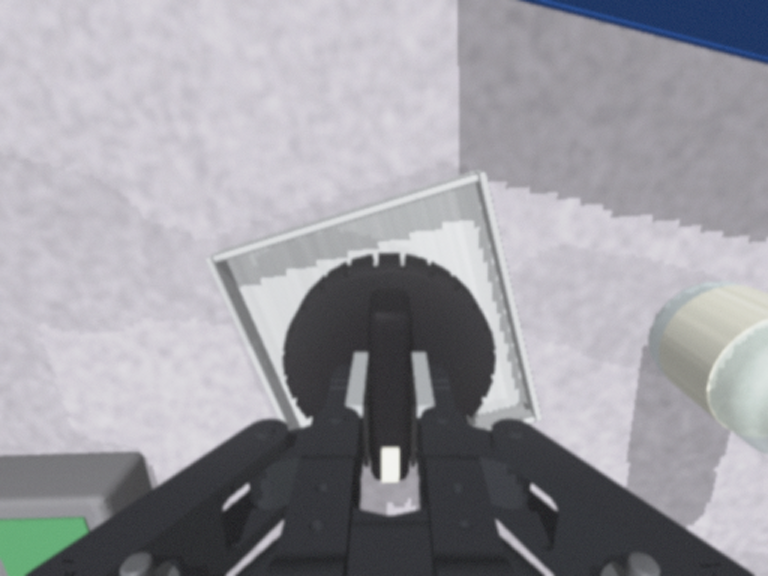

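Emit:
{"op": "apply_moves", "data": {
  "plan": [1, 0.001, 0, -0.002, 0, 1, 0.001, 0, -0.004, 0, 1, 0.001, 0, -0.0055, 0, 1, 0.001, 0, -0.0055, 0]
}}

```text
clock: 36.17
position: [584.5, -173.1, 35.6]
ee_rot: [-0.681, 0.732, -0.001, 0.0]
contact_force: [-4.3, 2.0, 14.6]
gripper_width: 12.5
```

Cap is on the tray floor (14.6 N). Unload slightly, then release and rise.

Emit:
{"op": "apply_moves", "data": {
  "plan": [1, 0, 0, 0.0025, 0, 1, 0, 0, 0.0025, 0, -1, 0, 0, 0.0025, 0, -1, 0, 0, 0.0025, 0, -1, 0, 0, 0.0025, 0, -1, 0, 0, 0.0025, 0, -1, 0, 0, 0.0025, 0, -1, 0, 0, 0.0025, 0]
}}

```text
clock: 36.83
position: [583.6, -173.0, 34.5]
ee_rot: [-0.681, 0.733, 0.0, -0.0]
contact_force: [-1.4, 0.8, 0.1]
gripper_width: 83.4
```

Emit:
{"op": "apply_moves", "data": {
  "plan": [-1, 0, 0, 0.02, 0, -1, 0, 0, 0.05, 0, -1, 0, 0, 0.09, 0, -1, 0, 0, 0.13, 0, -1, 0, 0, 0.17, 0, -1, 0, 0, 0.21, 0, -1, 0, 0, 0.21, 0, -1, 0, 0, 0.21, 0]
}}

```text
clock: 37.5
position: [585.0, -173.0, 248.2]
ee_rot: [-0.681, 0.733, -0.003, 0.003]
contact_force: [-0.0, 0.3, -2.3]
gripper_width: 85.7
```

Emit:
{"op": "apply_moves", "data": {
  "plan": [-1, -0.04, 0.03, 0.03, 0, -1, -0.08, 0.06, 0.06, 0, -1, -0.08, 0.06, 0.06, 0, -1, -0.08, 0.06, 0.06, 0, -1, -0.08, 0.06, 0.06, 0]
}}

```text
clock: 37.92
position: [502.9, -112.2, 305.1]
ee_rot: [-0.681, 0.732, -0.0, 0.001]
contact_force: [0.5, 0.3, -0.6]
gripper_width: 85.6
```

```bash
cat > fin.py <<'E'
from seg import *
st()
for n in("wrist","top","scene"):
    im=save(n,"f_"+n+".png"); P=cloud(im); H,S,V=hsvof(im)
    near=(abs(P[...,0]-583)<90)&(abs(P[...,1]+172)<90)
    m=near&(P[...,2]>11)&(P[...,2]<20)&(V>90)
    if m.sum()>20: print(n,"tray",cv2.minAreaRect(P[m][:,:2].astype(np.float32)),m.sum())
    d=near&(V<90)&(P[...,2]>26)&(P[...,2]<36)
    if d.sum()>20: print(n,"disc",cv2.minEnclosingCircle(P[d][:,:2].astype(np.float32)),np.percentile(P[d][:,2],[5,50,95]),d.sum())
    b=near&(P[...,2]>50)&(P[...,2]<66); 
    if b.sum()>20: print(n,"bar",cv2.minAreaRect(P[b][:,:2].astype(np.float32)),np.percentile(P[b][:,2],[5,50,95]))
    o=(H>5)&(H<18)&(S>150)&(V>90);blobs(P,o,n+" orange",5,130,10)
    r=((H<5)|(H>175))&(S>150); blobs(P,r,n+" red",99,110,10)
    m=(P[...,1]<-250)&(P[...,1]>-520)&(P[...,0]>300)&(P[...,0]<600)&(P[...,2]>48)&(P[...,2]<60)&(H>100)&(H<130)&(S>100)
    if m.sum()>50: print(n,"rim",cv2.minAreaRect(P[m][:,:2].astype(np.float32)),m.sum())
E
python3 -W ignore fin.py
```

```text
{'clock': 37.917, 'joints': [0.096, 0.149, -0.13, -0.0, -1.29, -0.168], 'joint_vel': [-0.022, 0.057, -0.001, -0.007, 0.007, 0.003], 'joint_efforts': [0.303, -29.519, 19.807, 4.439, -0.067, -0.024], 'position': [502.915, -112.214, 305.08], 'ee_rot': [-0.681, 0.732, -0.0, 0.001], 'contact_force': [0.53, 0.325, -0.611], 'wrist_torque': [0.002, 0.019, -0.021], 'gripper_width': 85.564}
wrist tray ((585.9383544921875, -172.569091796875), (116.71106719970703, 116.09329223632812), 12.779561042785645) 813
wrist disc ((584.4878540039062, -171.71133422851562), 41.423065185546875) [29.81324521 31.24470987 32.70121538] 1968
wrist bar ((584.804443359375, -172.19747924804688), (64.08688354492188, 14.457740783691406), 85.8100357055664) [53.39298691 57.00034848 58.61227353]
wrist orange [267.   3.] 133 mean [ 480.2 -300.4   41.5] z5/50/95 [38.  39.7 51.5] rect 480.8 -301.9 [10.5 21.3] 74.4
wrist orange [187. 268.] 26 mean [628.6  50.   73.6] z5/50/95 [69.8 73.4 80.8] rect 626.7 50.0 [28.4  3.7] 14.3
wrist orange [203. 284.] 76 mean [607.6  80.1  73.9] z5/50/95 [69.  72.2 81.7] rect 609.3 81.8 [57.6 2
[... 1061 characters left out ...]
78125, -171.98655700683594), 43.933414459228516) [27.27582889 30.89413077 34.73372401] 272
scene bar ((582.7937622070312, -169.92129516601562), (65.015380859375, 13.521637916564941), 86.16162109375) [52.36634505 56.26086192 59.99851915]
scene orange [213. 136.] 134 mean [ 461.7 -369.8   58.3] z5/50/95 [37.7 63.  72.1] rect 460.2 -374.6 [153.5  15.7] 72.1
scene orange [243. 240.] 58 mean [623.9  73.   76.1] z5/50/95 [ 66.9  74.4 101.4] rect 623.8 70.3 [55.5 51.1] 19.1
scene red [243. 238.] 62 mean [629.5  82.2 103.7] z5/50/95 [ 99.6 103.7 106.8] rect 628.0 80.1 [44.2 12.1] 56.1
scene rim ((455.5212097167969, -373.2894592285156), (184.68585205078125, 138.69491577148438), 73.34542083740234) 191
```

View pics/f_wrist.png

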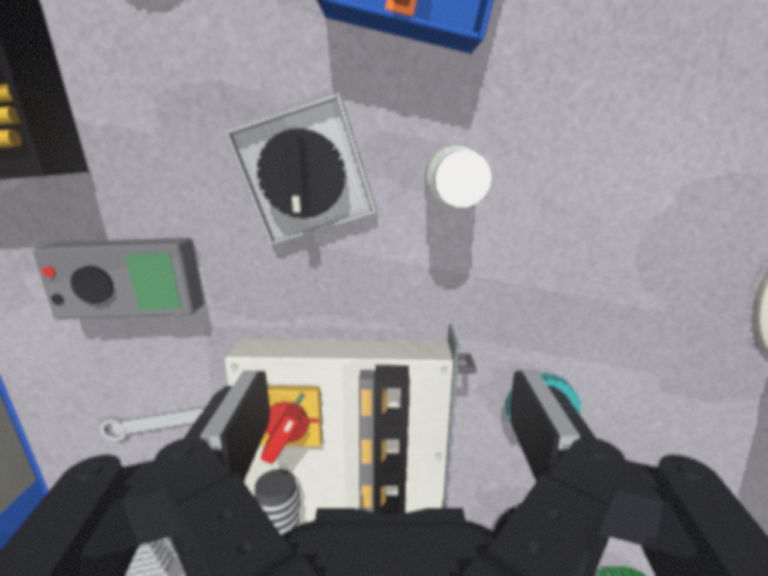

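View pics/f_scene.png

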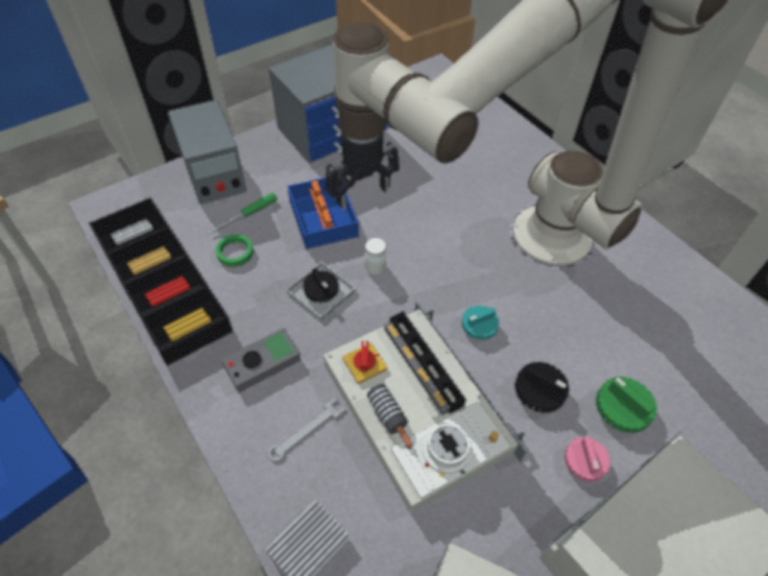

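Cap upright in the tray (px 300,172; top at z 57, about 1.5 mm off centre). Fuses are in the bin, the isolator is at 54.8° in the world frame (60° turned), and the arm is clear. Handing in.

```bash
python3 -c "
from bench import arm
print(arm.job_done())"
```

```text
the job is handed in; nothing more can be done
None
```

The job is done and handed in, after about 38 s on the robot's clock. No verdict was reported.

**What I did**
- I turned the isolator 60° to its off stop.
- I drew the three fitted fuses (sockets 0, 1 and 3; socket 2 was empty from the start) and stood them in the blue bin.
- I turned the black cap to its first stop and held it there about 2 s. I then pressed it about 8 mm, turned it to about 91°, let it spring up and stood it in the steel tray.

**Last checks**
- **Isolator:** the handle still measures 60° from on.
- **Fuses:** all three stand upright in the bin, which did not shift.
- **Cap:** it stands upright about 1.5–2 mm from the tray's centre, its top at 57 mm as it should be on the tray floor.
- **Bystanders:** I saw none displaced in the final pictures, though I did not measure each one.

**What disagreed**
- The cap started at about 24° on the neck by my measurement, not the stated 8 to 15°. That was still inside the limit for counting as locked.
- I felt no clear torque when the cap reached its first stop. I took that position from the measured angle (45–46°).
- The top camera read about 3–4 mm lower in y than the other two, so I used the wrist and scene cameras for the drawer.

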